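# Restock the display rack in reverse order

### The arm

A 6-joint arm with a two-finger parallel gripper is mounted at the origin on the work surface. World frame = base frame: x ahead of the robot, y to its left, z up, the work surface at z = 0. Lengths are in m, angles in rad, forces in N, time in s.
With the tool pointing down it reaches from about 0.25 to 0.725 m from the base axis. Payload 4 kg.
Tool frame: the origin (TCP) lies at the centre of the arm's flange, where the gripper is bolted on; the fingertips stand 173 mm ahead of it and the grasp point (between the pads) lies 155 mm ahead of it; x points along the fingers, z is the direction in which the jaws open and shut, and the axes are right-handed (so a half turn about x gives the same grasp; the last joint's range is limited). The gripper opens to 85 mm and grips with 20 to 120 N. Pads are 22 mm wide; open, the fingers measure 114 mm over their backs; the gripper's body (76 mm by 85 mm) begins 54 mm behind the grasp point. The pads swing forward as they close: fully open they stand 13 mm farther back than shut.
Start: joints at [-1.133, 0.241, 0.005, 1.335, 0, 1.571], TCP at [0.212, -0.453, 0.405] pointing down, gripper open.
Joint ranges: [-2.72, 2.72], [-1.05, 1.87], [-1.09, 1.28], [-1.99, 2.15], [-1.42, 1.44], [-3.14, 3.14]. Speed limits (rad/s): [2.79, 2.79, 3.14, 3.14, 3.14, 3.14].

### API

Orientations are given as a unit quaternion [x, y, z, w].
In Python, from workcell import bot gives the robot as it stands.
- The arm moves only by the tool arm_command, never from a script. Its argument "moves" is one flat list of numbers, 7 for each row, row after row: the shift along the tool's x, y, z in m, then the turn, a rotation vector about the tool's x, y, z in rad, then the closure, from -1 (fully open) to 1 (shut). A call has 1 to 20 rows; each row shifts and turns the pose as measured when the row begins, along the tool's axes as they then stand; what a row does not reach is not made up. A row lasts 1/12 s, in which the tool goes at most 41.7 mm and 7.16 degrees, less where a joint would pass 70% of its speed; a pose out of reach is approached as far as the arm can. A call with a gripper value outside its range is refused whole. The fingers move at their own pace and stop on an object; the grip force is fixed at half the most. Time passes only in rows, so rows that do not move let the fingers close. It gives the time, the measured TCP pose, the force and the opening at its end, in the units of the state.
- bot.get_obs(): the state, without advancing time (a new reading comes with each control period).
- bot.camera(name): name is "scene" or "side" or "wrist"; returns the picture (420x560x3 uint8, red, green, blue); there is no depth.
- bot.get_calibration(name): a dict with "mtx" (3x3 intrinsics, pixels), "world_from_camera" (4x4, takes a point from camera to world coordinates); the wrist camera has in their place "mount" (4x4, takes a point from camera to tool coordinates, whose origin is the TCP and whose axes are the tool frame's). Camera axes: x right, y up, looking along -z (the intrinsics and any distortion apply to the point x, -y, -z); pixel columns grow to the right and rows downward; lengths in m; the calibration is good to about 2 mm. A picture is of the moment at which its call begins: read the wrist's pose just before it. get_calibration takes no time and is no camera call.
- bot.job_done(): hands the job in, once; it reports no verdict.
The state is a dict: "clock": time; "joint_pos": joint angles; "joint_vel": joint speeds; "tau": joint torques, N m; "eef_pos": TCP position; "tool_rot": TCP orientation; "ft_force": force on the tool from outside, world axes, zero at the start; "ft_torque": the same for the moment, N m; "grip_width": finger opening in m.
Only numpy, scipy, OpenCV 4.12 (cv2) and the standard library are available. Lean on these libraries where they do the work, as an engineer would, in place of code of your own. Each camera call takes 0.05 s, during which the arm holds its last target.

### The job

Move the four little clay teapots from the dark steel stock rack to the pale wooden display rack, one pot centred in each of its four places, in the reverse order: the pot now at the left end of the stock rack (as the robot sees it) goes to the right end of the display rack, the second from the left goes second from the right, and so on. They are fragile: keep them upright, set each one down gently without dropping or toppling any, and leave all four standing still and let go.

Things in the scene. Friction and masses are not known exactly. Their poses are not given: they have to be found in the camera images.
- pot_round: Squat round miniature teapot with a domed lid and ball knob: body 58 mm across, widest from 22 to 38 mm above its underside, 66 mm tall over the knob. Brown clay, 140 g, lid sealed on. Origin: centre of the underside, on the body's axis; z up, spout to -x and handle to +x (within 52 mm of the axis), y across the clear sides: pinch along y. Starts upright on its mat on the stock rack, spout roughly to the robot.
- pot_square: Square miniature teapot: body 50 x 50 mm with upright walls 50 mm high, 65 mm tall over its square knob. Brown clay, 140 g, lid sealed on. Origin: centre of the underside, on the body's axis; z up, spout to -x and handle to +x (within 52 mm of the axis), y across the clear sides: pinch along y. Starts upright on its mat on the stock rack, spout roughly to the robot.
- pot_hex: Six-sided miniature teapot: upright walls 46 mm high, 52 mm across the pair of flats that face +y and -y, 65 mm tall over its ball knob. Brown clay, 140 g, lid sealed on. Origin: centre of the underside, on the body's axis; z up, spout to -x and handle to +x (within 52 mm of the axis), y across the clear sides: pinch along y. Starts upright on its mat on the stock rack, spout roughly to the robot.
- pot_tall: Tall slim cylindrical miniature teapot: body 46 mm across with upright wall 66 mm high, under a flat lid 49 mm across, 75 mm tall. Brown clay, 140 g, lid sealed on. Origin: centre of the underside, on the body's axis; z up, spout to -x and handle to +x (within 52 mm of the axis), y across the clear sides: pinch along y. Starts upright on its mat on the stock rack, spout roughly to the robot.
- mat_round: Round cork mat, 80 mm across, 4 mm thick, fixed on the stock rack; it marks the place where the squat round pot stands at the start and stays there. Origin: centre of its underside; axes as the stock rack's.
- mat_square: Square cork mat, 78 x 78 mm, 4 mm thick, fixed on the stock rack; it marks the place where the square pot stands at the start and stays there. Origin: centre of its underside; axes as the stock rack's.
- mat_hex: Six-sided cork mat, 78 mm across flats, 4 mm thick, fixed on the stock rack; it marks the place where the six-sided pot stands at the start and stays there. Origin: centre of its underside; axes as the stock rack's.
- mat_tall: Cork mat made of three parallel strips, together 72 x 80 mm, 4 mm thick, fixed on the stock rack; it marks the place where the tall slim pot stands at the start and stays there. Origin: centre of its underside; axes as the stock rack's.
- stock_rack: Dark steel riser 116 (x) x 420 (y) mm, top 30 mm above the table, fixed; the pots stand on cork mats on it, 34 mm above the table: four places in a row, at x = 0, y = +150, +50, -50, -150 mm. Origin: centre of its footprint, at table height; z up, +y to the robot's left within 0.12 rad. It stands nearer to the robot than the display rack, or farther.
- display_rack: Pale wooden riser 116 (x) x 420 (y) mm, fixed, empty, surface 30 mm above the table: four places in a row, at x = 0, y = +150, +50, -50, -150 mm, each marked by a grey spot 68 mm across, parted by dark strips 8 mm wide, 4 mm high. Origin: centre of its footprint, at table height; z up, +y to the robot's left within 0.12 rad.
Not all that is in view belongs to the job. Leave any blue, green or turquoise look-alike of the pot_hex alone.

How it is judged:
By the outcome, as a careful person would: the job done as asked, in the order asked, and still so for the second after the job is handed in, with the robot touching nothing.
It also fails if it takes over 120 s, if anything falls off the work surface, if the arm or the gripper's body presses on something with over 40 N, if the wrist force passes 120 N, or if a joint passes its speed limit or range.

## Working session

There is one attempt and no reset: what is moved stays moved. The work goes in short steps, Python scripts to look and compute and a tool call to move; the robot and the scene stay as the last step left them, time stands still between calls to the robot, and variables do not carry over. Pictures are saved under pics/ and viewed, and the job is handed in when it is done.

Besides the shell and the picture viewer there is one more tool, called after "Call:" as name(argument=value, ...) on one line, values as JSON. arm_command: Moves the arm, as the interface text tells. Its arguments: {"type":"object","properties":{"moves":{"type":"array"}},"required":["moves"]}

```bash
ls; mkdir -p pics; python3 - <<'E'
from workcell import bot
import cv2,numpy as np
np.set_printoptions(precision=4,suppress=True)
o=bot.get_obs()
print(o)
for n in ["scene","side","wrist"]:
    c=bot.get_calibration(n); print(n,c)
    im=bot.camera(n); cv2.imwrite(f"pics/{n}0.png",im[:,:,::-1])
E
```

```text
pics
{'clock': 0.0, 'joint_pos': array([-1.133 ,  0.2415,  0.0038,  1.3352,  0.    ,  1.5708]), 'joint_vel': array([ 0.0002, -0.0006,  0.0006, -0.0007,  0.0015,  0.0011]), 'tau': array([  0.0001, -37.2315,  25.2408,   0.0168,   0.0001,  -0.    ]), 'eef_pos': array([ 0.2119, -0.4526,  0.4038]), 'tool_rot': array([ 0.3799,  0.5973, -0.3791,  0.596 ]), 'ft_force': array([ 0.0131,  0.4403, -0.2782]), 'ft_torque': array([-0.0138,  0.0266,  0.0583]), 'grip_width': 0.08510830559486478}
scene {'mtx': array([[508.5496,   0.    , 277.3816],
       [  0.    , 508.5496, 213.2309],
       [  0.    ,   0.    ,   1.    ]]), 'world_from_camera': array([[-0.0984, -0.7927,  0.6016,  1.1566],
       [ 0.995 , -0.0872,  0.048 ,  0.006 ],
       [ 0.0144,  0.6033,  0.7974,  1.086 ],
       [ 0.    ,  0.    ,  0.    ,  1.    ]])}
side {'mtx': array([[402.7332,   0.    , 280.6965],
       [  0.    , 402.7332, 207.266 ],
       [  0.    ,   0.    ,   1.    ]]), 'world_from_camera': array([[-0.9564,  0.1979, -0.2147,  0.2395],
       [-0.292 , -0.64  ,  0.7107,  0.505 ],
       [ 0.0032,  0.7425,  0.6699,  0.6191],
       [ 0.    ,  0.    ,  0.    ,  1.    ]])}
wrist {'mtx': array([[299.0919,   0.    , 283.3056],
       [  0.    , 299.0919, 209.7034],
       [  0.    ,   0.    ,   1.    ]]), 'mount': array([[-0.0009,  0.3277, -0.9448,  0.0314],
       [-0.0008,  0.9448,  0.3277,  0.0852],
       [ 1.    ,  0.0011, -0.0006,  0.0005],
       [ 0.    ,  0.    ,  0.    ,  1.    ]])}
```

View pics/scene0.png

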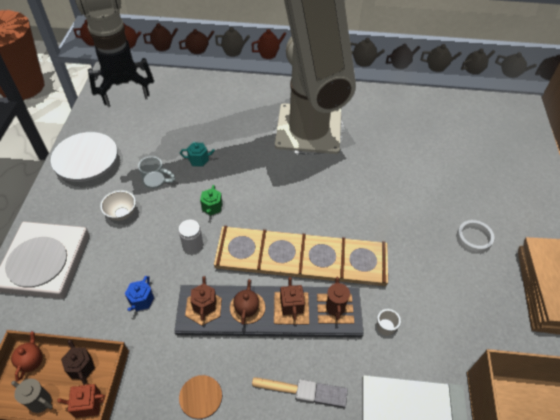

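View pics/side0.png

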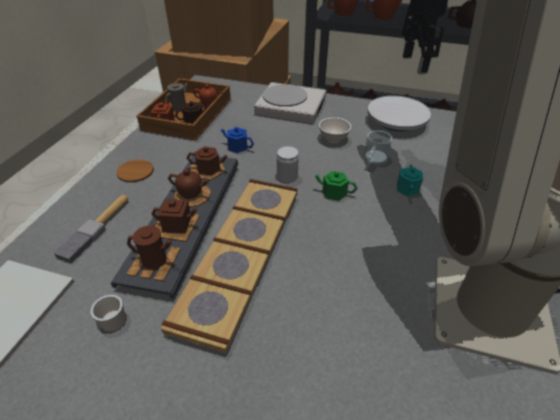

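View pics/wrist0.png

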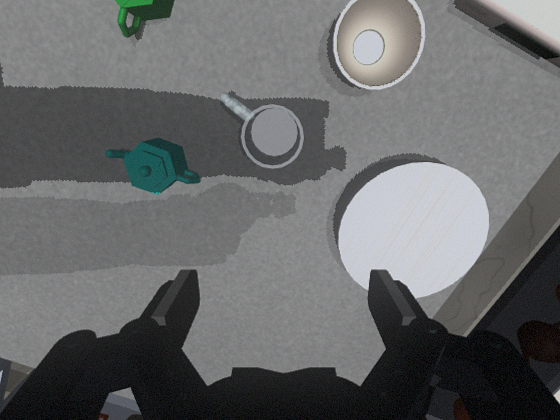

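Both views agree. The scene camera faces the robot, so image right is the robot's left (+y). The stock rack (dark) is the farther one; the pots from the robot's left are tall (338,297), square (292,298), round (246,302) and hex (203,298) in the scene view. The display rack is at (302,255).

Look-alikes:
- blue hex (140,294), green (211,200) and teal (198,153)
- tray pots at the lower left: (27,355), (77,362), (82,400), (30,395)
- shelf pots along the back

The ones I want are the four brown pots on the cork mats. Next I'll crop in close and measure roughly.

```bash
cat > h.py <<'E'
import numpy as np,cv2
from scipy.spatial.transform import Rotation as R
from workcell import bot
np.set_printoptions(precision=4,suppress=True)
def cam(n,obs=None):
    c=bot.get_calibration(n); K=c["mtx"]
    if n=="wrist":
        T=np.eye(4);T[:3,:3]=R.from_quat(obs["tool_rot"]).as_matrix();T[:3,3]=obs["eef_pos"]
        W=T@c["mount"]
    else: W=c["world_from_camera"]
    return K,W,c
def ray(K,W,uv):
    d=np.array([(uv[0]-K[0,2])/K[0,0],-(uv[1]-K[1,2])/K[1,1],-1.])
    return W[:3,3],W[:3,:3]@d
def onplane(K,W,uv,z):
    o,d=ray(K,W,uv); return o+d*(z-o[2])/d[2]
def proj(K,W,P):
    P=np.atleast_2d(P); q=(P-W[:3,3])@W[:3,:3]
    return np.c_[K[0,0]*q[:,0]/-q[:,2]+K[0,2],K[1,1]*-q[:,1]/-q[:,2]+K[1,2]]
def tri(obs):  # list of (K,W,uv)
    A=np.zeros((3,3));b=np.zeros(3)
    for K,W,uv in obs:
        o,d=ray(K,W,uv);d=d/np.linalg.norm(d);M=np.eye(3)-np.outer(d,d);A+=M;b+=M@o
    return np.linalg.solve(A,b)
def target_R(yaw,s=1):
    # tool x down; tool z = s*(rack y) ; yaw of rack about world z
    y=np.array([-np.sin(yaw),np.cos(yaw),0])*s; x=np.array([0,0,-1.])
    return np.c_[x,np.cross(y,x),y]
def go(pos,yaw,s=1):
    o=bot.get_obs();Rc=R.from_quat(o["tool_rot"]).as_matrix()
    d=Rc.T@(np.array(pos)-o["eef_pos"]); rv=R.from_matrix(Rc.T@target_R(yaw,s)).as_rotvec()
    print("eef",o["eef_pos"],"shift(tool)",d,"rotvec",rv,"deg",np.degrees(np.linalg.norm(rv)),"grip",o["grip_width"],"t",o["clock"],"q",o["joint_pos"],"F",o["ft_force"])
E
python3 - <<'E'
from h import *
o=bot.get_obs();print(R.from_quat(o["tool_rot"]).as_matrix())
K,W,c=cam("scene"); print(c.keys())
im=cv2.imread("pics/scene0.png")
cv2.imwrite("pics/scene0c.png",cv2.resize(im[215:345,165:400],None,fx=3.4,fy=3.4,interpolation=cv2.INTER_CUBIC))
for uv in [(338,312),(292,312),(246,312),(203,312)]: print(onplane(K,W,uv,.034))
for uv in [(242,247),(282,251),(322,256),(363,260)]: print(onplane(K,W,uv,.03))
for s in (1,-1): go([0.42,0,0.42],0,s)
E
```

```text
[[-0.0007  0.9057  0.4239]
 [ 0.0015  0.4239 -0.9057]
 [-1.      0.     -0.0016]]
dict_keys(['mtx', 'world_from_camera'])
[0.6272 0.1069 0.034 ]
[0.6382 0.0032 0.034 ]
[ 0.6491 -0.1003  0.034 ]
[ 0.6594 -0.1967  0.034 ]
[ 0.4738 -0.1343  0.03  ]
[ 0.4748 -0.0347  0.03  ]
[0.4788 0.0642 0.03  ]
[0.4795 0.1644 0.03  ]
eef [ 0.2119 -0.4527  0.404 ] shift(tool) [-0.0155  0.3804 -0.3218] rotvec [-2.7038 -0.0004 -0.0022] deg 154.91770859087916 grip 0.08524096874880065 t 0.15 q [-1.133   0.2413  0.0041  1.3352  0.      1.5708] F [ 0.7491 -0.1541 -0.7151]
eef [ 0.2119 -0.4527  0.404 ] shift(tool) [-0.0155  0.3804 -0.3218] rotvec [ 0.4378 -0.0016  0.0003] deg 25.08247385338299 grip 0.08524096874880065 t 0.15 q [-1.133   0.2413  0.0041  1.3352  0.      1.5708] F [ 0.7491 -0.1541 -0.7151]
```

View pics/scene0c.png

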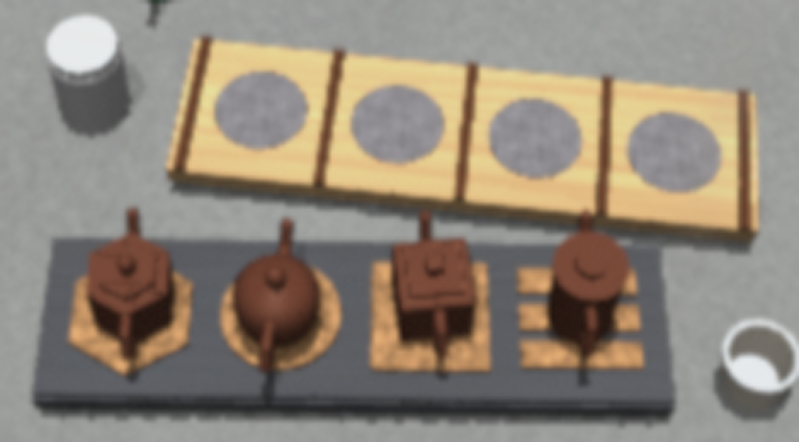

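The close crop confirms it. From image right (robot's left) the pots are tall on strips, square, round and hex, each on its matching mat. Now I'll bring the wrist camera over.

Call:
arm_command(moves=[0, 0, 0, 0.11, 0, 0, -1, 0, 0, 0, 0.11, 0, 0, -1, 0, 0, 0, 0.11, 0, 0, -1, 0, 0, 0, 0.11, 0, 0, -1, 0, 0.02, -0.035, 0, 0, 0, -1, 0, 0.02, -0.035, 0, 0, 0, -1, 0, 0.02, -0.035, 0, 0, 0, -1, 0, 0.02, -0.035, 0, 0, 0, -1, 0, 0.02, -0.035, 0, 0, 0, -1, 0, 0.02, -0.035, 0, 0, 0, -1, 0, 0.02, -0.035, 0, 0, 0, -1, 0, 0.02, -0.035, 0, 0, 0, -1, 0, 0.02, -0.035, 0, 0, 0, -1, 0, 0.02, -0.035, 0, 0, 0, -1, 0, 0.02, -0.035, 0, 0, 0, -1, 0, 0.02, -0.035, 0, 0, 0, -1, 0, 0, 0, 0, 0, 0, -1])

```text
clock: 1.57
eef_pos: [0.4708, -0.0261, 0.3992]
tool_rot: [0.51, 0.493, -0.508, 0.488]
ft_force: [0.3, -0.1, -0.5]
grip_width: 0.0853
```

```bash
cat > shot.py <<'E'
import sys
from h import *
def shot(tag):
    o=bot.get_obs(); im=bot.camera("wrist"); cv2.imwrite(f"pics/{tag}.png",im[:,:,::-1]); np.savez(f"pics/{tag}.npz",tool_rot=o["tool_rot"],eef_pos=o["eef_pos"])
    print(o["eef_pos"],o["joint_vel"],o["clock"])
if __name__=="__main__": shot(sys.argv[1])
E
python3 shot.py w1
```

```text
[ 0.4708 -0.0261  0.3992] [-0.033  -0.0238 -0.044   0.0344 -0.0736 -0.0359] 1.5667
```

View pics/w1.png

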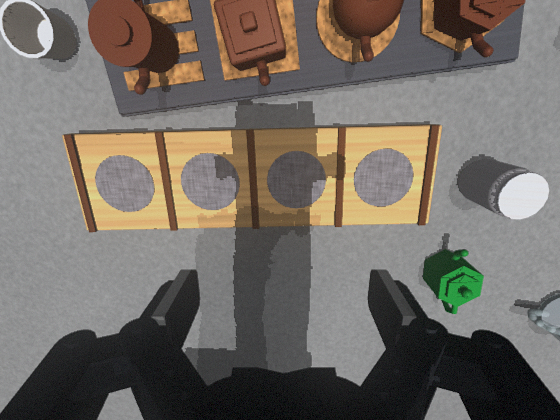

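The wrist view shows the whole display rack (spots at (125,183), (208,181), (296,179) and (383,177)) and the spout side of the stock pots. I'll shift +x to see the stock rack fully.

Call:
arm_command(moves=[0, 0.035, 0.005, 0, 0, 0, -1, 0, 0.035, 0.005, 0, 0, 0, -1, 0, 0.03, 0.005, 0, 0, 0, -1, 0, 0, 0, 0, 0, 0, -1, 0, 0, 0, 0, 0, 0, -1])

```text
clock: 2.03
eef_pos: [0.567, -0.0487, 0.3922]
tool_rot: [-0.504, -0.497, 0.514, -0.484]
ft_force: [0.1, 0.2, -0.9]
grip_width: 0.0852
```

```bash
python3 shot.py w2
```

```text
[ 0.567  -0.0487  0.3922] [-0.0279  0.0555  0.0387 -0.0244 -0.0094 -0.0078] 2.0333
```

View pics/w2.png

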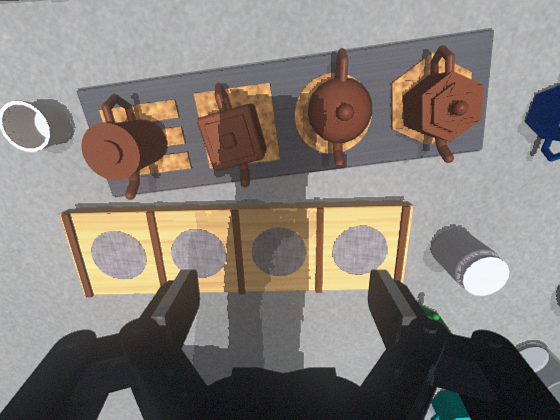

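```bash
python3 - <<'E'
from h import *
im=cv2.imread("pics/w2.png")
cv2.imwrite("pics/w2a.png",cv2.resize(im[60:210,70:280],None,fx=3.8,fy=3.8,interpolation=cv2.INTER_CUBIC))
cv2.imwrite("pics/w2b.png",cv2.resize(im[20:190,280:500],None,fx=3.5,fy=3.5,interpolation=cv2.INTER_CUBIC))
# display spots: grey blobs surrounded by wood
from scipy.optimize import least_squares
for t in ["w1","w2"]:
    im=cv2.imread(f"pics/{t}.png"); o=np.load(f"pics/{t}.npz"); K,W,_=cam("wrist",o)
    hsv=cv2.cvtColor(im,cv2.COLOR_BGR2HSV)
    wood=((hsv[...,1]>90)&(hsv[...,0]>10)&(hsv[...,0]<28)).astype(np.uint8)*255
    wood[300:]=0
    n,l,s,c=cv2.connectedComponentsWithStats(wood)
    cnts,h=cv2.findContours(wood,cv2.RETR_CCOMP,cv2.CHAIN_APPROX_NONE)
    for i,k in enumerate(cnts):
        if h[0][i][3]>=0 and cv2.contourArea(k)>800:
            p=k[:,0,:].astype(float)
            w=np.array([onplane(K,W,q,.03) for q in p])[:,:2]
            (cx,cy),r=cv2.minEnclosingCircle(w.astype(np.float32))
            f=least_squares(lambda v:np.hypot(*(w-v[:2]).T)-v[2],[cx,cy,r],loss="soft_l1",f_scale=.001).x
            print(t,"spot",p.mean(0),f,"z .03")
E
```

```text
w1 spot [124.2455 183.1497] [0.476  0.1612 0.0348] z .03
w1 spot [209.6325 181.0542] [0.4747 0.0613 0.0346] z .03
w1 spot [296.1557 179.1916] [ 0.4735 -0.0386  0.0346] z .03
w1 spot [382.9112 177.2012] [ 0.4723 -0.1386  0.0347] z .03
w2 spot [114.5349 256.7442] [0.4757 0.162  0.0357] z .03
w2 spot [278.5333 251.4467] [ 0.4737 -0.0385  0.0347] z .03
```

View pics/w2a.png

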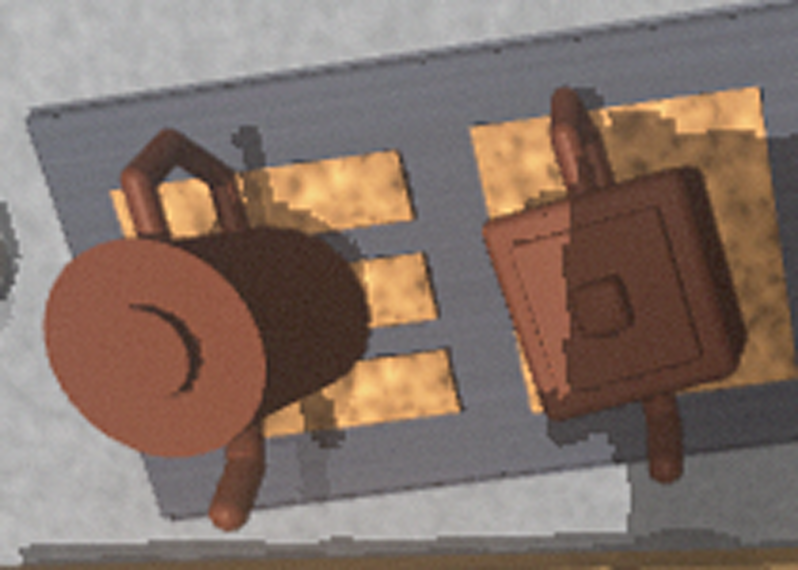

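View pics/w2b.png

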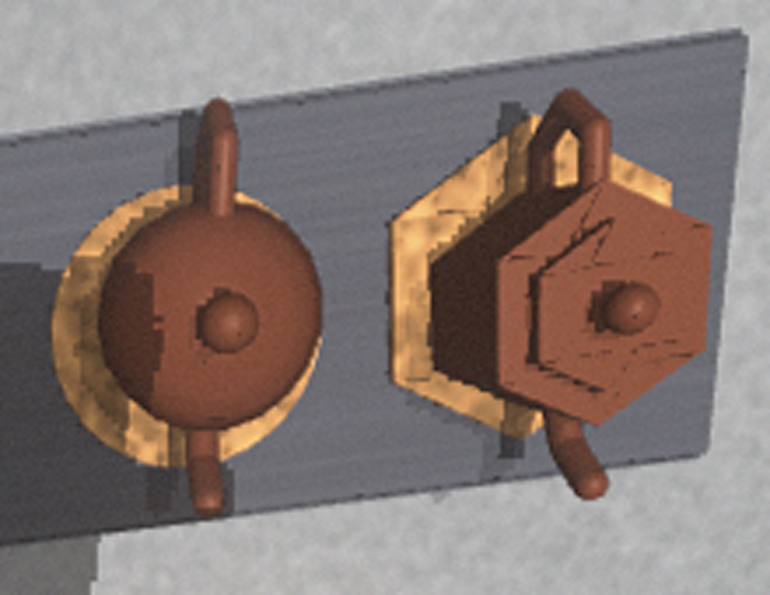

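The display spots come out consistently from two views: 100 mm pitch, yaw ≈ −0.012, centres agreeing within 1 mm. I'll take one more wrist viewpoint, shifted +y, to triangulate the pots.

Call:
arm_command(moves=[-0.004, 0.005, -0.04, -0.01, 0, 0, -1, -0.004, 0.005, -0.04, -0.01, 0, 0, -1, 0, 0.005, -0.04, 0, 0, 0, -1, 0, 0, -0.03, 0, 0, 0, -1, 0, 0, 0, 0, 0, 0, -1, 0, 0, 0, 0, 0, 0, -1])

```text
clock: 2.58
eef_pos: [0.579, 0.0411, 0.4027]
tool_rot: [0.488, 0.533, -0.48, 0.497]
ft_force: [-0.2, -1.0, 0.9]
grip_width: 0.0856
```

```bash
python3 shot.py w3; python3 - <<'E'
from h import *
im=cv2.imread("pics/w3.png")
cv2.imwrite("pics/w3u.png",cv2.resize(im[0:230],None,fx=1.42,fy=1.42,interpolation=cv2.INTER_CUBIC))
E
```

```text
[0.579  0.0411 0.4027] [ 0.0137 -0.0239 -0.0204  0.0059  0.0114 -0.0017] 2.5833
```

View pics/w3.png

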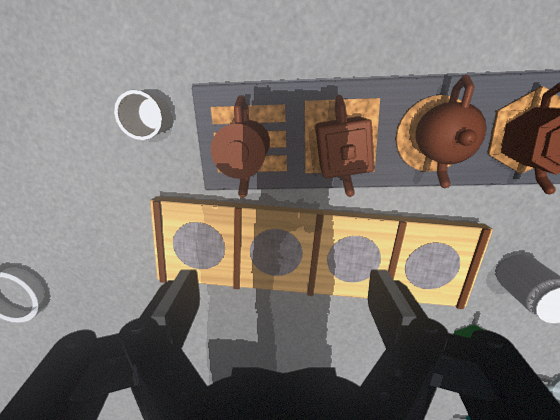

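```bash
python3 - <<'E'
from h import *
im=cv2.imread("pics/w3.png")
cv2.imwrite("pics/w3a.png",cv2.resize(im[65:205,190:390],None,fx=4,fy=4,interpolation=cv2.INTER_CUBIC))
cv2.imwrite("pics/w3b.png",cv2.resize(im[60:200,385:560],None,fx=4,fy=4,interpolation=cv2.INTER_CUBIC))
E
```

```text
(no output)
```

View pics/w3a.png

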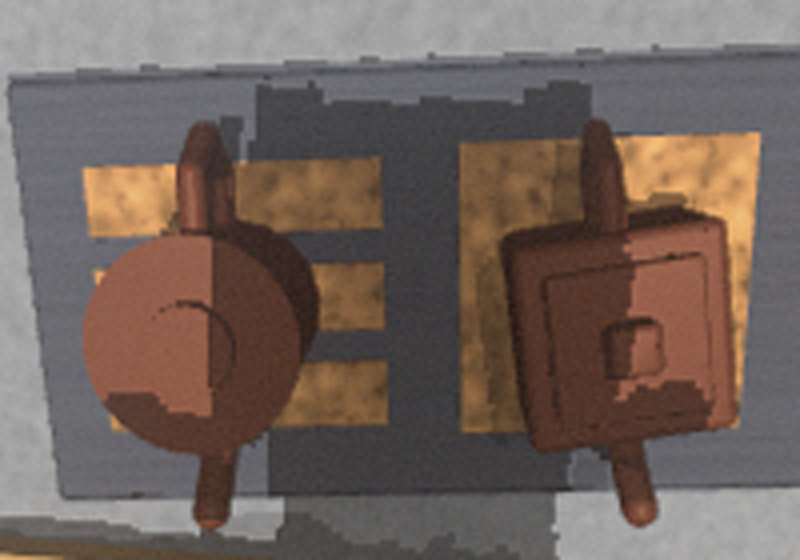

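View pics/w3b.png

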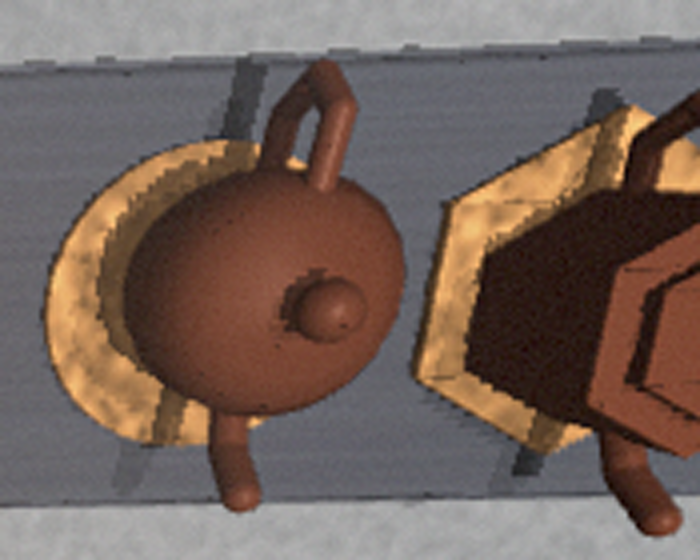

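```bash
python3 - <<'E'
from h import *
c2=cam("wrist",np.load("pics/w2.npz"));c3=cam("wrist",np.load("pics/w3.npz"));c1=cam("wrist",np.load("pics/w1.npz"))
a2=lambda p:np.array(p)/3.8+[70,60]-.37
b2=lambda p:np.array(p)/3.5+[280,20]-.36
a3=lambda p:np.array(p)/4+[190,65]-.37
b3=lambda p:np.array(p)/4+[385,60]-.37
F={"tall lid":(a2((155,347)),a3((194,343))),"tall spout":(a2((230,515)),a3((212,520))),"tall handle":(a2((172,132)),a3((204,128))),
"sq knob":(a2((607,303)),a3((643,347))),"sq spout":(a2((666,470)),a3((641,515))),"sq handle":(a2((567,92)),a3((597,125))),
"rnd knob":(b2((231,322)),b3((331,308))),"rnd spout":(b2((208,503)),b3((243,500))),"rnd handle":(b2((219,103)),b3((327,68))),
"hex spout":(b2((593,487)),b3((662,525))),
"rack LF":(a2((30,108)),a3((10,78))),"rack LN":(a2((165,518)),a3((62,495)))}
for k,(p,q) in F.items():
    P=tri([(c2[0],c2[1],p),(c3[0],c3[1],q)])
    print(k,P,"res",proj(c2[0],c2[1],P)[0]-p)
print("hex knob z.093",onplane(c2[0],c2[1],b2((633,308)),.093),"handle z.07",onplane(c2[0],c2[1],b2((572,93)),.07))
LF,LN,RF,RN=[onplane(c2[0],c2[1],p,.03)[:2] for p in (a2((30,108)),a2((165,518)),b2((745,32)),b2((708,455)))]
print(LF,LN,RF,RN,"ctr",(LF+LN+RF+RN)/4,np.linalg.norm(LF-LN),np.linalg.norm(LF-RF))
u=(LF+LN-RF-RN);print("yaw",-np.arctan2(u[0],u[1]))
s1,s2=[209.6325,181.0542],None
print("spots z:",tri([(c1[0],c1[1],[124.2455,183.1497]),(c2[0],c2[1],[114.5349+4,256.7442-1.2])]),tri([(c1[0],c1[1],[296.1557,179.1916]),(c2[0],c2[1],[278.5333,251.4467])]))
E
```

```text
tall lid [0.6156 0.0969 0.1039] res [-0.0034 -0.0966]
tall spout [0.5724 0.0938 0.0949] res [-0.0366  0.785 ]
tall handle [0.6605 0.1014 0.0685] res [0.0422 0.474 ]
sq knob [ 0.6202 -0.0035  0.0954] res [-0.0037  0.137 ]
sq spout [ 0.5765 -0.0115  0.0806] res [-0.0108  0.2482]
sq handle [0.6666 0.008  0.0586] res [-0.0005  0.1439]
rnd knob [ 0.6395 -0.1034  0.0939] res [ 0.015 -0.111]
rnd spout [ 0.593  -0.101   0.0832] res [-0.0376  0.3918]
rnd handle [ 0.6899 -0.1042  0.0647] res [-0.0843  0.4858]
hex spout [ 0.5923 -0.2059  0.0767] res [-0.0427  0.2392]
rack LF [0.6695 0.1619 0.0247] res [0.0492 0.3772]
rack LN [0.5532 0.1509 0.0273] res [ 0.0064 -0.3023]
hex knob z.093 [ 0.639  -0.1999  0.093 ] handle z.07 [ 0.6886 -0.1894  0.07  ]
[0.6696 0.1584] [0.5536 0.1493] [ 0.7068 -0.2534] [ 0.5915 -0.2655] ctr [ 0.6304 -0.0528] 0.11629815355804095 0.41351669103724437
yaw 0.09055211089544524
spots z: [0.4776 0.1592 0.0328] [ 0.4745 -0.0388  0.0296]
```

Triangulated heights are within 3–5 mm of what's expected (mats 34, lid 109, display 30). The pot centres lie within a few mm of the mat places implied by the rack corners, and the 116 × 414 mm rack matches its given size. Now I'll refine the axes at the known heights and start with the tall pot.

```bash
python3 - <<'E'
from h import *
c2=cam("wrist",np.load("pics/w2.npz"));c3=cam("wrist",np.load("pics/w3.npz"))
a2=lambda p:np.array(p)/3.8+[70,60]-.37
b2=lambda p:np.array(p)/3.5+[280,20]-.36
a3=lambda p:np.array(p)/4+[190,65]-.37
b3=lambda p:np.array(p)/4+[385,60]-.37
for n,p,q,z in [("tall",a2((155,347)),a3((194,343)),.109),("sq",a2((607,303)),a3((643,347)),.099),("rnd",b2((231,322)),b3((331,308)),.0945)]:
    print(n,onplane(c2[0],c2[1],p,z),onplane(c3[0],c3[1],q,z))
go([.616,.097,.32],.086,-1)
E
```

```text
tall [0.6162 0.0939 0.109 ] [0.6166 0.0959 0.109 ]
sq [ 0.6208 -0.0041  0.099 ] [ 0.6207 -0.0028  0.099 ]
rnd [ 0.6394 -0.1033  0.0945] [ 0.6396 -0.1031  0.0945]
eef [0.5789 0.041  0.4029] shift(tool) [ 0.0841  0.0427 -0.0498] rotvec [-0.0247 -0.0463  0.0265] deg 3.368886466812444 grip 0.08537614132344176 t 2.6333 q [0.0604 0.4162 0.2477 1.4295 0.046  3.14  ] F [ 0.6784 -0.5835  0.4549]
```

Joint 6 has run to its limit (3.14), so I'll use the equivalent grasp half a turn about x instead: turn back by π here, up high.

Call:
arm_command(moves=[0, 0, 0, -0.12, 0, 0, -1, 0, 0, 0, -0.12, 0, 0, -1, 0, 0, 0, -0.12, 0, 0, -1, 0, 0, 0, -0.12, 0, 0, -1, 0, 0, 0, -0.12, 0, 0, -1, 0, 0, 0, -0.12, 0, 0, -1, 0, 0, 0, -0.12, 0, 0, -1, 0, 0, 0, -0.12, 0, 0, -1, 0, 0, 0, -0.12, 0, 0, -1, 0, 0, 0, -0.12, 0, 0, -1, 0, 0, 0, -0.12, 0, 0, -1, 0, 0, 0, -0.12, 0, 0, -1, 0, 0, 0, -0.12, 0, 0, -1, 0, 0, 0, -0.12, 0, 0, -1, 0, 0, 0, -0.12, 0, 0, -1, 0, 0, 0, -0.12, 0, 0, -1, 0, 0, 0, -0.12, 0, 0, -1, 0, 0, 0, -0.12, 0, 0, -1, 0, 0, 0, -0.12, 0, 0, -1, 0, 0, 0, -0.12, 0, 0, -1])

```text
clock: 4.3
eef_pos: [0.5666, 0.0145, 0.4061]
tool_rot: [-0.314, 0.631, 0.345, 0.62]
ft_force: [0.2, 0.3, -0.3]
grip_width: 0.0855
```

```bash
python3 - <<'E'
from h import *
go([.6165,.0955,.32],.086,1)
E
```

```text
eef [0.5666 0.0145 0.4061] shift(tool) [0.0869 0.0008 0.0943] rotvec [-0.6868  0.0225 -0.0407] deg 39.43960150088157 grip 0.08547916338499005 t 4.3 q [0.0183 0.3897 0.2164 1.4299 0.0321 0.6186] F [ 0.2293  0.2773 -0.2714]
```

Call:
arm_command(moves=[0, 0, 0, -0.1145, 0.0037, -0.0068, -1, 0, 0, 0, -0.1145, 0.0037, -0.0068, -1, 0, 0, 0, -0.1145, 0.0037, -0.0068, -1, 0, 0, 0, -0.1145, 0.0037, -0.0068, -1, 0, 0, 0, -0.1145, 0.0037, -0.0068, -1, 0, 0, 0, -0.1145, 0.0037, -0.0068, -1, 0, 0, 0, 0, 0, 0, -1])

```text
clock: 4.88
eef_pos: [0.5622, 0.005, 0.407]
tool_rot: [0.528, -0.473, -0.525, -0.471]
ft_force: [-0.0, 0.2, 0.2]
grip_width: 0.0855
```

```bash
python3 - <<'E'
from h import *
go([.6165,.0955,.32],.086,1)
E
```

```text
eef [0.5622 0.005  0.407 ] shift(tool) [ 0.0865 -0.0639  0.0845] rotvec [ 0.0233 -0.0054 -0.0004] deg 1.3678755850116773 grip 0.08547080776815984 t 4.8833 q [ 0.0101  0.3644  0.1822  1.3885 -0.0054 -0.0991] F [-0.0398  0.2223  0.1875]
```

Call:
arm_command(moves=[0.01, -0.016, 0.021, 0.006, -0.001, 0, -1, 0.01, -0.016, 0.021, 0.006, -0.001, 0, -1, 0.01, -0.016, 0.021, 0.006, -0.001, 0, -1, 0.01, -0.016, 0.021, 0.006, -0.001, 0, -1, 0.01, 0, 0, 0, 0, 0, -1, 0, 0, 0, 0, 0, 0, -1])

```text
clock: 5.38
eef_pos: [0.6184, 0.0899, 0.3572]
tool_rot: [0.514, -0.487, -0.512, -0.486]
ft_force: [-1.1, 0.1, 0.2]
grip_width: 0.0854
```

```bash
python3 shot.py w4; python3 - <<'E'
from h import *
go([.6165,.0955,.32],.086,1)
E
```

```text
[0.6184 0.0899 0.3572] [0.0207 0.0116 0.0485 0.0133 0.0175 0.0372] 5.3833
eef [0.6185 0.0899 0.3583] shift(tool) [0.0382 0.0018 0.0059] rotvec [-0.0331 -0.0036  0.003 ] deg 1.9139858608265754 grip 0.085116474518542 t 5.4333 q [ 0.1451  0.5113  0.282   1.3388 -0.0038  0.0922] F [-1.0153 -0.0915 -0.5631]
```

View pics/w4.png

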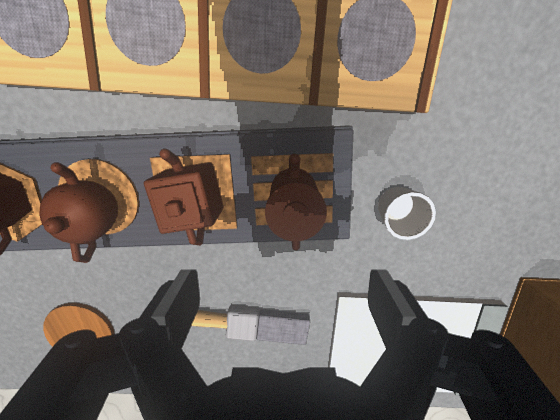

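```bash
python3 - <<'E'
from h import *
im=cv2.imread("pics/w4.png");cv2.imwrite("pics/w4a.png",cv2.resize(im[130:260,130:360],None,fx=3.4,fy=3.4,interpolation=cv2.INTER_CUBIC))
c=cam("wrist",np.load("pics/w4.npz"))
print(proj(c[0],c[1],[[.6165,.0955,.109],[.6165,.0955,.034]]))
print(onplane(c[0],c[1],(296,215),.109))
E
```

```text
[[292.5678 217.8166]
 [290.7552 191.3751]]
[0.614 0.098 0.109]
```

View pics/w4a.png

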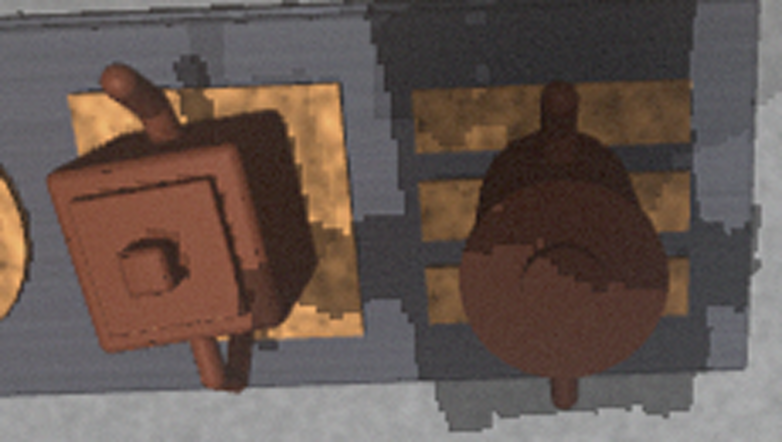

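```bash
python3 - <<'E'
from h import *
from scipy.optimize import least_squares
for t in ["w1","w3","w4"]:
    im=cv2.imread(f"pics/{t}.png"); o=np.load(f"pics/{t}.npz"); K,W,_=cam("wrist",o)
    hsv=cv2.cvtColor(im,cv2.COLOR_BGR2HSV)
    wood=((hsv[...,1]>90)&(hsv[...,0]>10)&(hsv[...,0]<28)).astype(np.uint8)*255
    wood[300:]=0
    wood=cv2.copyMakeBorder(wood,1,0,0,0,cv2.BORDER_CONSTANT,value=255 if t=="w4" else 0)
    cnts,h=cv2.findContours(wood,cv2.RETR_CCOMP,cv2.CHAIN_APPROX_NONE)
    for i,k in enumerate(cnts):
        if h[0][i][3]>=0 and cv2.contourArea(k)>800:
            p=k[:,0,:].astype(float)-[0,1]; p=p[p[:,1]>2]
            w=np.array([onplane(K,W,q,.03) for q in p])[:,:2]
            (cx,cy),r=cv2.minEnclosingCircle(w.astype(np.float32))
            f=least_squares(lambda v:np.hypot(*(w-v[:2]).T)-v[2],[cx,cy,r],loss="soft_l1",f_scale=.001).x
            print(t,"spot",p.mean(0),f)
c=cam("wrist",np.load("pics/w4.npz"))
f=lambda p:np.array(p)/3.4+130-.35
print("tall lid",onplane(c[0],c[1],f((564,278)),.109),"sq knob",onplane(c[0],c[1],f((148,270)),.099))
E
```

```text
w1 spot [124.2455 183.1497] [0.4741 0.1623 0.0348]
w1 spot [209.6325 181.0542] [0.4729 0.0623 0.0347]
w1 spot [296.1557 179.1916] [ 0.4717 -0.0377  0.0346]
w1 spot [382.9112 177.2012] [ 0.4705 -0.1377  0.0347]
w3 spot [436.1311 266.7541] [ 0.4703 -0.1381  0.0352]
w3 spot [275.5972 251.9583] [0.4727 0.0622 0.0348]
w3 spot [193.2558 246.6802] [0.4738 0.163  0.0351]
w4 spot [374.8053  48.1895] [0.4757 0.1614 0.0344]
w4 spot [261.7791  43.8895] [0.4745 0.0616 0.0344]
w4 spot [147.4204  39.9363] [ 0.4732 -0.0384  0.0345]
tall lid [0.6111 0.0974 0.109 ] sq knob [ 0.6179 -0.0003  0.099 ]
```

Call:
arm_command(moves=[0.015, 0.001, 0.004, -0.015, 0, 0, -1, 0.015, 0.001, 0.002, -0.015, 0, 0, -1, 0, 0, 0, 0, 0, 0, -1, 0, 0, 0, 0, 0, 0, -1, 0, 0, 0, 0, 0, 0, -1])

```text
clock: 5.85
eef_pos: [0.6151, 0.0905, 0.3322]
tool_rot: [0.52, -0.481, -0.515, -0.482]
ft_force: [-0.1, 0.1, 0.6]
grip_width: 0.0854
```

```bash
cat >> h.py <<'E'
def shot(tag):
    o=bot.get_obs(); im=bot.camera("wrist"); o2=bot.get_obs(); cv2.imwrite(f"pics/{tag}.png",im[:,:,::-1]); np.savez(f"pics/{tag}.npz",tool_rot=o["tool_rot"],eef_pos=o["eef_pos"],mount=bot.get_calibration("wrist")["mount"])
    print(o["eef_pos"],o2["eef_pos"],np.abs(o["joint_vel"]).max(),o["clock"],bot.get_calibration("wrist")["mount"])
E
python3 - <<'E'
from h import *
shot("w5")
im=cv2.imread("pics/w5.png");cv2.imwrite("pics/w5a.png",cv2.resize(im[100:300,130:400],None,fx=2.9,fy=2.9,interpolation=cv2.INTER_CUBIC))
go([.6145,.0965,.225],.086,1)
E
```

```text
[0.6151 0.0905 0.3322] [0.6153 0.0904 0.3327] 0.02297868634063672 5.85 [[ 0.0006  0.3294 -0.9442  0.0314]
 [-0.0008  0.9442  0.3294  0.0843]
 [ 1.      0.0006  0.0008 -0.0003]
 [ 0.      0.      0.      1.    ]]
eef [0.6153 0.0904 0.3327] shift(tool) [0.1077 0.0012 0.0066] rotvec [-0.0148 -0.005   0.0074] deg 0.9872568270400598 grip 0.08537601384631009 t 5.9 q [ 0.1471  0.5158  0.2222  1.2702 -0.0055  0.0758] F [0.075  0.3789 0.3234]
```

View pics/w5a.png

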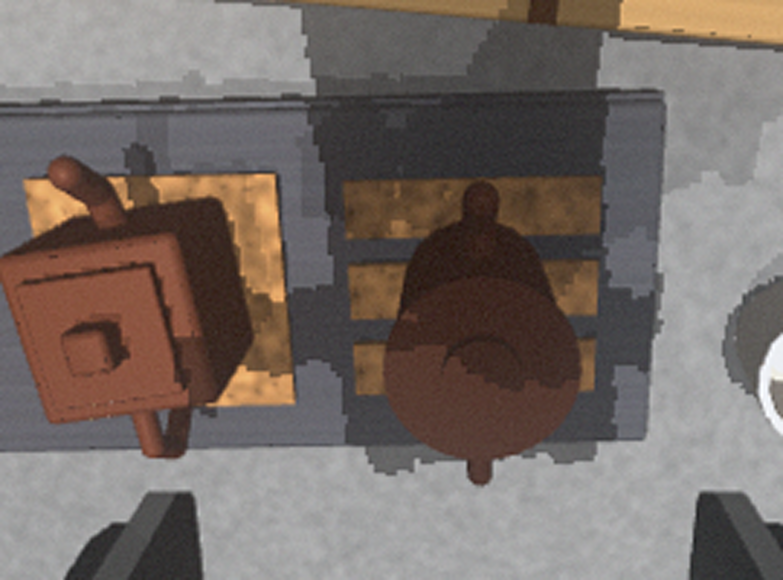

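```bash
python3 - <<'E'
from h import *
c=cam("wrist",np.load("pics/w5.npz"))
f=lambda p:np.array(p)/2.9+[130,100]-.33
P=lambda p,z:onplane(c[0],c[1],f(p),z)
print("lid",P((482.5,369),.109),"edges",P((384,369),.109),P((581,369),.109),P((482,276),.109),P((482,462),.109))
m=[P(p,.034) for p in [(342,182),(602,177),(356,395),(594,391)]]
print("mat",m,np.mean(m,0)); print("rack corners",P((664,91),.03),P((647,438),.03))
print("spout",P((481,190),.095),"handle",P((480,480),.0685))
print("grasp pt px",proj(c[0],c[1],np.load("pics/w5.npz")["eef_pos"]-[0,0,.155]))
E
```

```text
lid [0.6111 0.0975 0.109 ] edges [0.6129 0.074  0.109 ] [0.6094 0.1209 0.109 ] [0.5881 0.0954 0.109 ] [0.6361 0.0995 0.109 ]
mat [array([0.5833, 0.0542, 0.034 ]), array([0.5761, 0.134 , 0.034 ]), array([0.655 , 0.0611, 0.034 ]), array([0.6477, 0.1407, 0.034 ])] [0.6155 0.0975 0.034 ]
rack corners [0.5495 0.15   0.03  ] [0.6659 0.1621 0.03  ]
spout [0.5709 0.0942 0.095 ] handle [0.6645 0.1026 0.0685]
grasp pt px [[285.8044 288.5636]]
```

Measurements from the two camera facings differ by about ±2.5 mm in x, which is within the mount calibration error. I'll take the mean, (0.614, 0.0965). Now lining up and descending over the tall pot.

Call:
arm_command(moves=[0, 0.002, 0.005, -0.015, -0.005, 0.007, -1, 0, 0, 0.002, 0, 0, 0, -1, 0.02, 0, 0, 0, 0, 0, -1, 0.02, 0, 0, 0, 0, 0, -1, 0, 0, 0, 0, 0, 0, -1])

```text
clock: 6.32
eef_pos: [0.6143, 0.0975, 0.2987]
tool_rot: [0.523, -0.475, -0.518, -0.482]
ft_force: [-0.2, -0.1, -0.8]
grip_width: 0.0854
```

```bash
python3 - <<'E'
from h import *
shot("w6")
go([.6137,.0965,.225],.086,1)
E
```

```text
[0.6143 0.0975 0.2987] [0.6148 0.0975 0.3006] 0.05331969586147482 6.3167 [[ 0.0006  0.3294 -0.9442  0.0314]
 [-0.0008  0.9442  0.3294  0.0843]
 [ 1.      0.0006  0.0008 -0.0003]
 [ 0.      0.      0.      1.    ]]
eef [0.6148 0.0975 0.3006] shift(tool) [ 0.0756  0.0022 -0.0011] rotvec [-0.0007  0.0018  0.014 ] deg 0.8116841633432715 grip 0.08523166169489912 t 6.3667 q [0.1572 0.534  0.1662 1.1889 0.0008 0.0719] F [ 0.1106 -0.0991  0.0664]
```

View pics/w6.png

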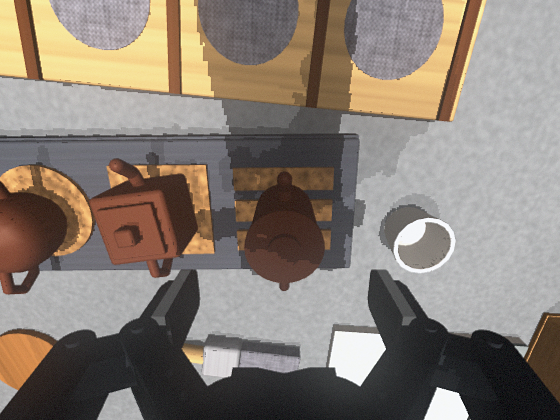

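Call:
arm_command(moves=[0.02, 0.001, 0, 0, 0, 0.007, -1, 0.02, 0.001, 0, 0, 0, 0.007, -1, 0.02, 0, 0, 0, 0, 0, -1, 0.01, 0, 0, 0, 0, 0, -1, 0, 0, 0, 0, 0, 0, -1, 0, 0, 0, 0, 0, 0, -1])

```text
clock: 6.87
eef_pos: [0.617, 0.099, 0.2383]
tool_rot: [0.523, -0.474, -0.519, -0.482]
ft_force: [0.3, 1.7, -0.1]
grip_width: 0.0852
```

```bash
python3 - <<'E'
from h import *
shot("w7")
go([.6137,.0965,.225],.086,1)
E
```

```text
[0.617  0.099  0.2383] [0.6171 0.099  0.2386] 0.009429916296354509 6.8667 [[ 0.0006  0.3294 -0.9442  0.0314]
 [-0.0008  0.9442  0.3294  0.0843]
 [ 1.      0.0006  0.0008 -0.0003]
 [ 0.      0.      0.      1.    ]]
eef [0.6171 0.099  0.2386] shift(tool) [ 0.0136  0.0038 -0.0023] rotvec [-0.      0.0031  0.0143] deg 0.837313387040857 grip 0.08529012597868821 t 6.9167 q [0.1587 0.5896 0.0897 1.0564 0.002  0.0727] F [-1.0131 -0.0501  0.9051]
```

View pics/w7.png

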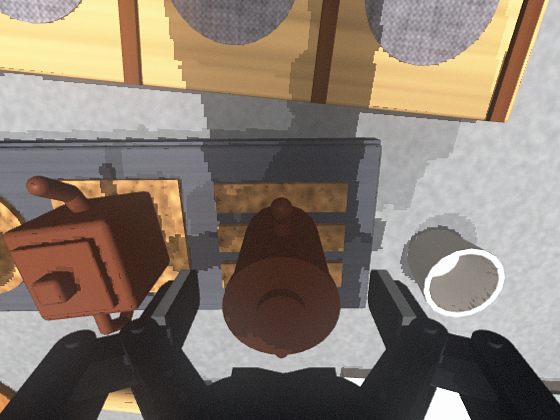

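The fingers straddle the tall pot cleanly: lid centre at (281,305), fingers at x 195 and 370. Next I'll finish the descent and close.

Call:
arm_command(moves=[0.014, 0.003, -0.002, 0, 0, 0.014, -1, 0.002, 0.001, 0, 0, 0, 0, -1, 0, 0, 0, 0, 0, 0, 0.2, 0, 0, 0, 0, 0, 0, 0.4, 0, 0, 0, 0, 0, 0, 0.7, 0, 0, 0, 0, 0, 0, 1, 0, 0, 0, 0, 0, 0, 1, 0, 0, 0, 0, 0, 0, 1, 0, 0, 0, 0, 0, 0, 1, 0, 0, 0, 0, 0, 0, 1])

```text
clock: 7.75
eef_pos: [0.6148, 0.0968, 0.2259]
tool_rot: [0.522, -0.476, -0.52, -0.481]
ft_force: [0.4, -0.7, 0.3]
grip_width: 0.0452
```

```bash
python3 - <<'E'
from h import *
go([.6137,.0965,.225],.086,1)
E
```

```text
eef [0.6148 0.0968 0.2259] shift(tool) [ 0.0009  0.0011 -0.0002] rotvec [-0.0001  0.0035  0.0061] deg 0.404014871464467 grip 0.04523218818502769 t 7.75 q [0.1554 0.6006 0.0724 1.0364 0.0031 0.0696] F [ 0.4208 -0.7238  0.3065]
```

Call:
arm_command(moves=[-0.008, 0, 0, 0, 0, 0, 1, -0.02, 0, 0, 0, 0.001, 0.002, 1, -0.03, 0, 0, 0, 0, 0, 1, -0.03, 0, 0, 0, 0.001, 0.002, 1, -0.02, 0, 0, 0, 0, 0, 1, 0, 0, 0, 0.05, 0, 0, 1, 0, 0, 0, 0.05, 0, 0, 1])

```text
clock: 8.33
eef_pos: [0.6129, 0.0962, 0.3388]
tool_rot: [-0.494, 0.506, 0.497, 0.503]
ft_force: [0.2, 1.2, -3.4]
grip_width: 0.0447
```

```bash
python3 - <<'E'
from h import *
shot("w8")
go([.4725,-.1378,.32],-.0123,1)
E
```

```text
[0.6129 0.0962 0.3388] [0.6132 0.0962 0.3396] 0.6064682975533614 8.3333 [[ 0.0005  0.3295 -0.9442  0.0314]
 [-0.0008  0.9442  0.3295  0.0843]
 [ 1.      0.0006  0.0007 -0.0003]
 [ 0.      0.      0.      1.    ]]
eef [0.6132 0.0962 0.3396] shift(tool) [ 0.0199  0.1362 -0.2366] rotvec [-0.0066  0.0006 -0.0034] deg 0.4288491521447818 grip 0.04526272785637818 t 8.3833 q [0.1554 0.5145 0.2382 1.2978 0.0012 0.1743] F [ 0.6507 -0.1525  0.1017]
```

View pics/w8.png

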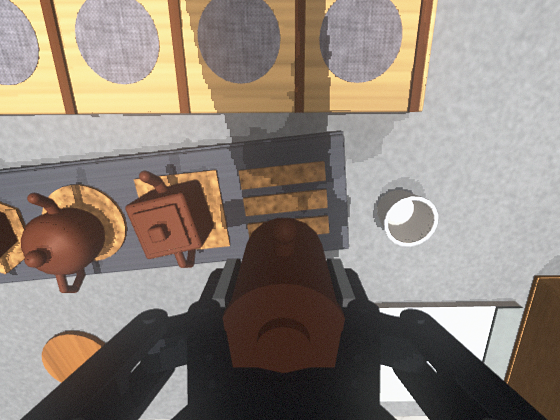

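The tall pot is up and upright in the grip. Carrying it to the right end.

Call:
arm_command(moves=[0, 0.02, 0, 0, 0, 0, 1, 0, 0.03, 0, 0, 0, 0, 1, 0, 0.03, 0, 0, 0, 0, 1, 0, 0.03, -0.01, 0, 0, 0, 1, 0, 0.02, -0.02, 0, 0, 0, 1, 0, 0, -0.03, 0, 0, 0, 1, 0, 0, -0.03, 0, 0, 0, 1, 0, 0, -0.03, 0, 0, 0, 1, 0, 0, -0.03, 0, 0, 0, 1, 0, 0, -0.03, 0, 0, 0, 1, 0, 0, -0.03, 0, 0, 0, 1, 0, 0, -0.01, 0, 0, 0, 1, 0, 0, 0, 0, 0, 0, 1])

```text
clock: 9.47
eef_pos: [0.4719, -0.1283, 0.3409]
tool_rot: [-0.499, 0.5, 0.501, 0.499]
ft_force: [-0.2, -0.1, -1.3]
grip_width: 0.0446
```

```bash
python3 - <<'E'
from h import *
go([.4725,-.1378,.24],-.0123,1)
E
```

```text
eef [ 0.4719 -0.1283  0.3409] shift(tool) [ 0.1009 -0.0009 -0.0097] rotvec [ 0.0137  0.0014 -0.0027] deg 0.8039977065164957 grip 0.044584857523326395 t 9.4667 q [-0.2656  0.2586 -0.1419  1.1733  0.0006 -0.267 ] F [-0.2203 -0.13   -1.3331]
```

Call:
arm_command(moves=[0.01, 0, -0.008, 0.013, 0.001, -0.002, 1, 0.02, 0, -0.001, 0, 0, 0, 1, 0.025, 0, 0, 0, 0, 0, 1, 0.025, 0, 0, 0, 0, 0, 1, 0.01, 0, 0, 0, 0, 0, 1, 0, 0, 0, 0, 0, 0, 1, 0, 0, 0, 0, 0, 0, 1])

```text
clock: 10.05
eef_pos: [0.4725, -0.1329, 0.2499]
tool_rot: [-0.498, 0.5, 0.499, 0.503]
ft_force: [0.1, -0.6, -1.2]
grip_width: 0.0449
```

```bash
python3 - <<'E'
from h import *
shot("w9")
go([.4725,-.1378,.222],-.0123,1)
E
```

```text
[ 0.4725 -0.1329  0.2499] [ 0.4726 -0.1329  0.2501] 0.020209286248140394 10.05 [[ 0.0005  0.3295 -0.9442  0.0314]
 [-0.0008  0.9442  0.3295  0.0843]
 [ 1.      0.0006  0.0007 -0.0003]
 [ 0.      0.      0.      1.    ]]
eef [ 0.4726 -0.1329  0.2501] shift(tool) [ 0.0281  0.0001 -0.005 ] rotvec [0.0069 0.0037 0.0032] deg 0.48587404078981417 grip 0.04518493144636193 t 10.1 q [-0.2754  0.3486 -0.2771  0.943   0.0044 -0.27  ] F [-0.0118 -0.2458 -2.4274]
```

View pics/w9.png

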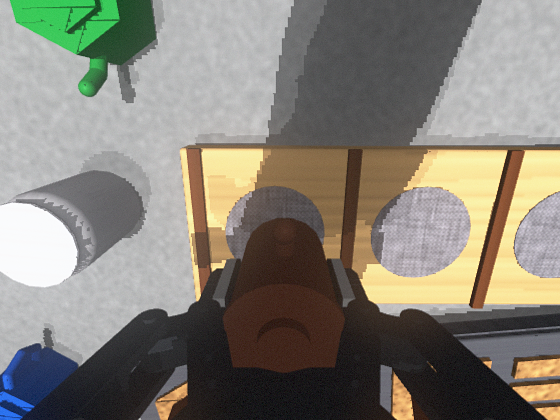

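Call:
arm_command(moves=[0.008, 0, -0.005, 0.006, 0.003, 0.003, 1, 0.01, 0, -0.001, 0, 0, 0, 1, 0.004, 0, 0, 0, 0, 0, 1, 0, 0, 0, 0, 0, 0, 1, 0, 0, 0, 0, 0, 0, 1])

```text
clock: 10.52
eef_pos: [0.4746, -0.1389, 0.2294]
tool_rot: [-0.5, 0.501, 0.496, 0.504]
ft_force: [0.2, -0.5, -2.0]
grip_width: 0.0448
```

```bash
python3 - <<'E'
from h import *
shot("w10")
go([.4725,-.1378,.222],-.0123,1)
E
```

```text
[ 0.4746 -0.1389  0.2294] [ 0.4746 -0.1389  0.2294] 0.0055125271436264455 10.5167 [[ 0.0005  0.3295 -0.9442  0.0314]
 [-0.0008  0.9442  0.3295  0.0843]
 [ 1.      0.0006  0.0007 -0.0003]
 [ 0.      0.      0.      1.    ]]
eef [ 0.4746 -0.1389  0.2294] shift(tool) [0.0074 0.0021 0.001 ] rotvec [ 0.0025 -0.0012  0.0067] deg 0.4144626425882176 grip 0.04532845545804657 t 10.5667 q [-0.2848  0.3783 -0.2961  0.8896  0.0006 -0.275 ] F [ 0.618 -0.14  -2.418]
```

View pics/w10.png

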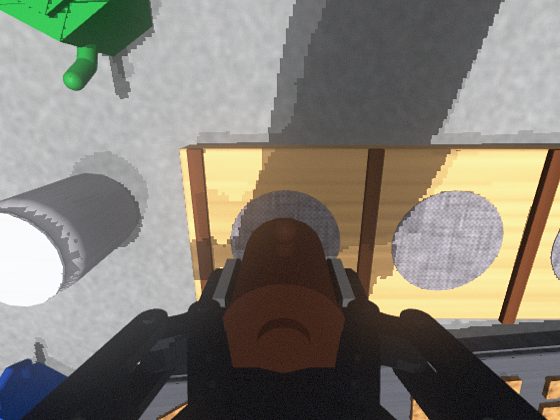

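Call:
arm_command(moves=[0.003, 0.002, 0.001, 0.002, -0.001, 0.006, 1, 0.003, 0, 0, 0, 0, 0, 1, 0.001, 0, 0, 0, 0, 0, 1, 0, 0, 0, 0, 0, 0, 1])

```text
clock: 10.9
eef_pos: [0.4727, -0.138, 0.2226]
tool_rot: [-0.497, 0.503, 0.496, 0.503]
ft_force: [-0.6, 0.1, -1.8]
grip_width: 0.0451
```

```bash
python3 - <<'E'
from h import *
go([.4725,-.1378,.222],-.0123,1)
E
```

```text
eef [ 0.4727 -0.138   0.2226] shift(tool) [0.0006 0.0002 0.0002] rotvec [-0.0002 -0.0005  0.0017] deg 0.10039218135387006 grip 0.04505496876730836 t 10.9 q [-0.2841  0.3858 -0.3064  0.8769 -0.     -0.2716] F [-0.6215  0.0613 -1.7562]
```

Call:
arm_command(moves=[0.001, 0, 0, 0, 0, 0.001, 1, 0, 0, 0, 0, 0, 0, 1])

```text
clock: 11.07
eef_pos: [0.4729, -0.138, 0.2219]
tool_rot: [-0.497, 0.503, 0.496, 0.503]
ft_force: [-0.1, 0.6, -2.1]
grip_width: 0.0446
```

Call:
arm_command(moves=[0.001, 0, 0, 0, 0, 0, 1, 0, 0, 0, 0, 0, 0, 1])

```text
clock: 11.23
eef_pos: [0.473, -0.1381, 0.2221]
tool_rot: [-0.498, 0.503, 0.496, 0.503]
ft_force: [-1.1, -0.4, -2.8]
grip_width: 0.0451
```

Call:
arm_command(moves=[0.0015, 0, 0, 0, 0, 0, 1, 0.0015, 0, 0, 0, 0, 0, 1])

```text
clock: 11.4
eef_pos: [0.4731, -0.1381, 0.2217]
tool_rot: [-0.498, 0.502, 0.496, 0.504]
ft_force: [-7.1, 2.5, 17.5]
grip_width: 0.045
```

```bash
python3 - <<'E'
from h import *
go([.4725,-.1378,.222],-.0123,1)
E
```

```text
eef [ 0.4731 -0.1381  0.2217] shift(tool) [-0.0003  0.0006  0.0003] rotvec [-0.0001 -0.0015  0.0039] deg 0.24067077795345035 grip 0.04501530651241221 t 11.4 q [-0.2839  0.3866 -0.308   0.872  -0.0004 -0.2714] F [-7.0836  2.5098 17.4562]
```

Contact (17 N). I'll relax, open and rise.

Call:
arm_command(moves=[-0.0005, 0, 0, 0, 0, 0, 1, 0, 0, 0, 0, 0, 0, 1])

```text
clock: 11.57
eef_pos: [0.4732, -0.1381, 0.223]
tool_rot: [-0.499, 0.502, 0.495, 0.504]
ft_force: [-0.2, -0.5, -1.7]
grip_width: 0.0451
```

Call:
arm_command(moves=[0, 0, 0, 0, 0, 0, -0.2, 0, 0, 0, 0, 0, 0, -0.4, 0, 0, 0, 0, 0, 0, -0.6, 0, 0, 0, 0, 0, 0, -0.8, 0, 0, 0, 0, 0, 0, -1, 0, 0, 0, 0, 0, 0, -1, 0, 0, 0, 0, 0, 0, -1])

```text
clock: 12.15
eef_pos: [0.4738, -0.1383, 0.2223]
tool_rot: [-0.499, 0.502, 0.495, 0.504]
ft_force: [-0.7, -0.5, -1.3]
grip_width: 0.0854
```

```bash
python3 - <<'E'
from h import *
shot("w11")
go([.4725,-.1378,.222],-.0123,1)
E
```

```text
[ 0.4738 -0.1383  0.2223] [ 0.4738 -0.1382  0.2223] 0.0033267629696234723 12.15 [[ 0.0005  0.3295 -0.9442  0.0314]
 [-0.0008  0.9442  0.3295  0.0843]
 [ 1.      0.0006  0.0007 -0.0003]
 [ 0.      0.      0.      1.    ]]
eef [ 0.4738 -0.1382  0.2223] shift(tool) [0.0003 0.0013 0.0004] rotvec [-0.     -0.002   0.0061] deg 0.3708991270771404 grip 0.08556239119694482 t 12.2 q [-0.2838  0.3861 -0.3067  0.8715 -0.0003 -0.2715] F [-0.1562  0.3921 -0.1346]
```

View pics/w11.png

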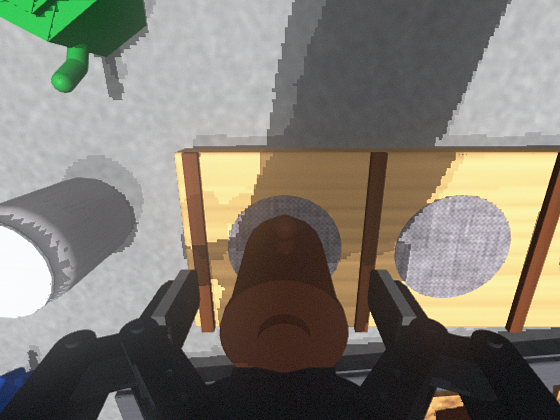

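Released, standing. I'll rise and move toward the square pot, with a check look.

Call:
arm_command(moves=[-0.015, 0, 0, 0, 0, 0, -1, -0.03, 0, 0, 0, 0, 0, -1, -0.03, 0, 0, 0, 0, 0, -1, -0.03, 0, 0, 0, 0, 0, -1, 0, 0, 0, 0, 0, 0, -1, 0, 0, 0, 0, 0, 0, -1])

```text
clock: 12.7
eef_pos: [0.4721, -0.1377, 0.3296]
tool_rot: [-0.497, 0.503, 0.497, 0.503]
ft_force: [-0.3, 0.3, -0.7]
grip_width: 0.0853
```

```bash
python3 - <<'E'
from h import *
shot("w12")
im=cv2.imread("pics/w12.png");cv2.imwrite("pics/w12a.png",cv2.resize(im[130:330,170:430],None,fx=3,fy=3,interpolation=cv2.INTER_CUBIC))
go([.619,-.002,.335],.213,1)
E
```

```text
[ 0.4721 -0.1377  0.3296] [ 0.4725 -0.1378  0.3299] 0.06282285076316925 12.7 [[ 0.0005  0.3295 -0.9442  0.0314]
 [-0.0008  0.9442  0.3295  0.0843]
 [ 1.      0.0006  0.0007 -0.0003]
 [ 0.      0.      0.      1.    ]]
eef [ 0.4725 -0.1378  0.3299] shift(tool) [-0.005  -0.1449  0.1376] rotvec [-0.2254 -0.0008  0.0012] deg 12.912907239029026 grip 0.08527104917598537 t 12.75 q [-0.2838  0.2712 -0.1551  1.1431 -0.0003 -0.2714] F [-0.0572 -0.1635  1.1984]
```

View pics/w12a.png

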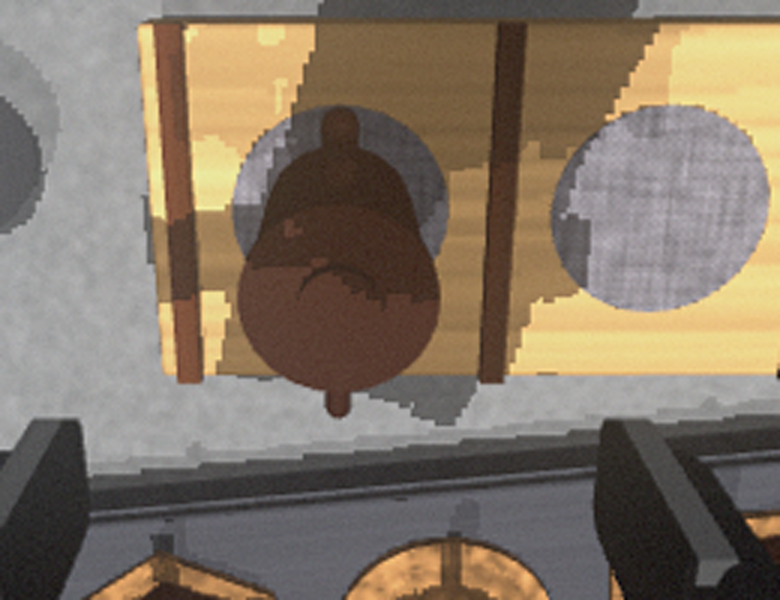

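```bash
python3 - <<'E'
from h import *
c=cam("wrist",np.load("pics/w12.npz"))
f=lambda p:np.array(p)/3+[170,130]-.33
P=lambda p,z:onplane(c[0],c[1],f(p),z)[:2]
print("lid",P((339,297.5),.105))
print("spot",(P((232,206),.03)+P((450,206),.03))/2, P((341,106),.03)+[.034,0]," next",(P((661,104),.03)+P((661,312),.03))/2,(P((551,208),.03)+P((770,208),.03))/2)
E
```

```text
lid [ 0.4693 -0.1386]
spot [ 0.4701 -0.1382] [ 0.4726 -0.1378]  next [ 0.4734 -0.0381] [ 0.472  -0.0384]
```

Lid versus spot agrees within about 2 mm. On to the square pot.

Call:
arm_command(moves=[0, -0.028, 0.028, 0, 0, 0, -1, 0, -0.028, 0.028, 0, 0, 0, -1, 0, -0.028, 0.028, 0, 0, 0, -1, 0, -0.028, 0.028, 0, 0, 0, -1, 0, -0.028, 0.025, 0, 0, 0, -1, 0, 0, 0, -0.11, 0, 0, -1, 0, 0, 0, -0.11, 0, 0, -1, 0, 0, 0, 0, 0, 0, -1, 0, 0, 0, 0, 0, 0, -1])

```text
clock: 13.5
eef_pos: [0.6181, 0.0034, 0.3145]
tool_rot: [-0.545, 0.449, 0.554, 0.441]
ft_force: [0.2, 0.0, -0.1]
grip_width: 0.0859
```

```bash
python3 - <<'E'
from h import *
shot("w13")
im=cv2.imread("pics/w13.png");cv2.imwrite("pics/w13a.png",cv2.resize(im[100:320,150:420],None,fx=2.7,fy=2.7,interpolation=cv2.INTER_CUBIC))
go([.619,-.002,.335],.213,1)
E
```

```text
[0.6181 0.0034 0.3145] [0.6178 0.0032 0.3143] 0.02678318714542263 13.5 [[ 0.0007  0.3293 -0.9442  0.0314]
 [-0.0008  0.9442  0.3293  0.0844]
 [ 1.      0.0006  0.0009 -0.0004]
 [ 0.      0.      0.      1.    ]]
eef [0.6178 0.0032 0.3143] shift(tool) [-0.0207  0.0003 -0.0053] rotvec [-0.0036  0.0032 -0.0182] deg 1.080528561656326 grip 0.08540779568595798 t 13.55 q [ 0.0053  0.5306  0.1975  1.2562 -0.0006 -0.2041] F [-0.1221 -1.0946 -0.0182]
```

View pics/w13a.png

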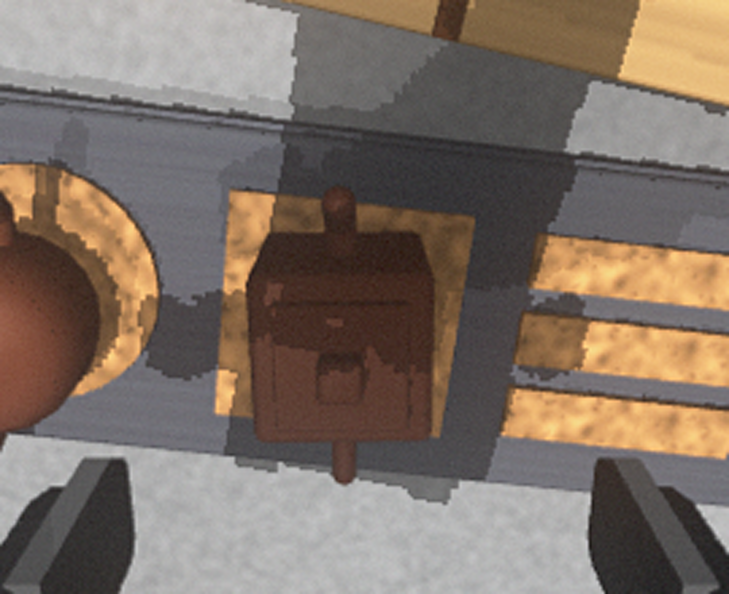

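```bash
python3 - <<'E'
from h import *
c=cam("wrist",np.load("pics/w13.npz"))
f=lambda p:np.array(p)/2.7+[150,100]-.33
P=lambda p,z:onplane(c[0],c[1],f(p),z)[:2]
print("knob",P((340,381),.099)," top bottom corners z.084",P((262,437),.084),P((428,441),.084),"base near corners?",P((266,236),.075),P((412,232),.075))
print(proj(c[0],c[1],np.load("pics/w13.npz")["eef_pos"]-[0,0,.155]))
m=[P(p,.034) for p in [(228,192),(476,216),(215,412),(444,438)]];print("mat ctr",np.mean(m,0))
E
```

```text
knob [ 0.6175 -0.002 ]  top bottom corners z.084 [ 0.6452 -0.0188] [0.6369 0.0266] base near corners? [ 0.5909 -0.0281] [0.5818 0.0098]
[[283.4536 295.1881]]
mat ctr [ 0.6247 -0.0017]
```

Call:
arm_command(moves=[0.01, 0, -0.006, -0.003, 0.003, -0.016, -1, 0.02, 0, 0, 0, 0, 0, -1, 0.025, 0, 0, 0, 0, 0, -1, 0.015, 0, 0, 0, 0, 0, -1, 0, 0, 0, 0, 0, 0, -1, 0, 0, 0, 0, 0, 0, -1])

```text
clock: 14.05
eef_pos: [0.6165, -0.0066, 0.2424]
tool_rot: [-0.546, 0.45, 0.546, 0.448]
ft_force: [0.1, -0.5, 1.2]
grip_width: 0.0857
```

```bash
python3 - <<'E'
from h import *
shot("w14")
go([.619,-.0025,.22],.213,1)
E
```

```text
[ 0.6165 -0.0066  0.2424] [ 0.6165 -0.0066  0.2424] 0.03140348431952604 14.05 [[ 0.0007  0.3293 -0.9442  0.0314]
 [-0.0008  0.9442  0.3293  0.0844]
 [ 1.      0.0006  0.0009 -0.0004]
 [ 0.      0.      0.      1.    ]]
eef [ 0.6165 -0.0066  0.2424] shift(tool) [ 0.0224 -0.0033  0.0036] rotvec [-0.0181 -0.0006 -0.0018] deg 1.0444089753202734 grip 0.08509982858343348 t 14.1 q [-0.0105  0.5774  0.0789  1.074  -0.001  -0.2054] F [-0.7561 -0.2566 -1.1373]
```

View pics/w14.png

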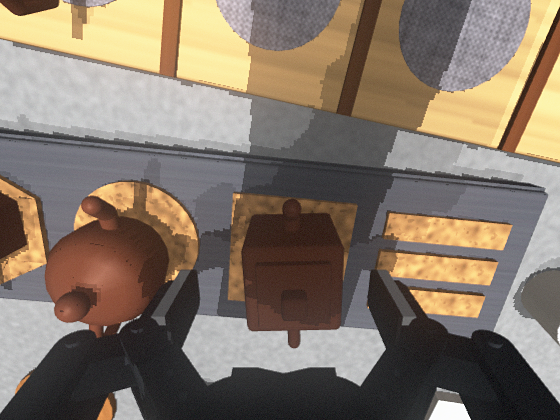

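Call:
arm_command(moves=[0.006, -0.003, 0.004, -0.015, 0, 0, -1, 0.012, 0, 0, 0, 0, 0, -1, 0.005, 0, 0, 0, 0, 0, -1, 0, 0, 0, 0, 0, 0, -1])

```text
clock: 14.43
eef_pos: [0.6202, -0.0022, 0.2217]
tool_rot: [0.551, -0.444, -0.548, -0.446]
ft_force: [-0.1, -0.8, 0.3]
grip_width: 0.0853
```

```bash
python3 - <<'E'
from h import *
go([.619,-.0025,.22],.213,1)
E
```

```text
eef [ 0.6202 -0.0022  0.2217] shift(tool) [0.0017 0.0013 0.    ] rotvec [-0.0041 -0.0021  0.0055] deg 0.4086751579019008 grip 0.08530216894319463 t 14.4333 q [-0.0034  0.6012  0.0615  1.0253 -0.0009 -0.2123] F [-0.1048 -0.7726  0.3297]
```

Call:
arm_command(moves=[0.001, 0.001, 0, -0.004, -0.002, 0.005, -1, 0, 0, 0, 0, 0, 0, 0, 0, 0, 0, 0, 0, 0, 0.3, 0, 0, 0, 0, 0, 0, 0.6, 0, 0, 0, 0, 0, 0, 1, 0, 0, 0, 0, 0, 0, 1, 0, 0, 0, 0, 0, 0, 1, 0, 0, 0, 0, 0, 0, 1])

```text
clock: 15.1
eef_pos: [0.6196, -0.0022, 0.2215]
tool_rot: [0.551, -0.444, -0.55, -0.444]
ft_force: [0.3, -0.2, -1.6]
grip_width: 0.0495
```

```bash
python3 - <<'E'
from h import *
go([.619,-.0025,.22],.213,1)
E
```

```text
eef [ 0.6196 -0.0022  0.2215] shift(tool) [ 0.0015  0.0007 -0.0002] rotvec [ 0.0005 -0.0001  0.0015] deg 0.08968697525712754 grip 0.049465786251894295 t 15.1 q [-0.0035  0.602   0.0624  1.0297  0.0002 -0.217 ] F [ 0.273  -0.2308 -1.5506]
```

Call:
arm_command(moves=[-0.008, 0, 0, 0, 0, 0, 1, -0.02, 0, 0, 0, 0, 0, 1, -0.03, 0, 0, 0, 0, 0, 1, -0.03, 0, 0, 0, 0, 0, 1, -0.02, 0, 0, 0.04, 0, 0, 1, 0, 0.015, 0, 0.09, 0, 0, 1, 0, 0.03, 0, 0.09, 0, 0, 1, 0, 0.035, 0, 0, 0, 0, 1, 0, 0.035, 0, 0, 0, 0, 1, 0, 0.02, 0, 0, 0, 0, 1, 0, 0, 0, 0, 0, 0, 1])

```text
clock: 16.02
eef_pos: [0.4793, -0.006, 0.3372]
tool_rot: [-0.496, 0.504, 0.495, 0.505]
ft_force: [-1.3, 0.6, -1.8]
grip_width: 0.0494
```

```bash
python3 - <<'E'
from h import *
go([.473,-.0382,.24],-.0123,1)
E
```

```text
eef [ 0.4793 -0.006   0.3372] shift(tool) [ 0.0972  0.0058 -0.0324] rotvec [-0.0058 -0.0001  0.0014] deg 0.3420291064985 grip 0.049421171369468136 t 16.0167 q [-0.0124  0.2412 -0.1753  1.1529 -0.0001  0.0057] F [-1.2841  0.6407 -1.8225]
```

Call:
arm_command(moves=[0, 0.003, -0.016, -0.005, 0, 0.001, 1, 0, 0.003, -0.016, 0, 0, 0, 1, 0.02, 0, 0, 0, 0, 0, 1, 0.03, 0, 0, 0, 0, 0, 1, 0.025, 0, 0, 0, 0, 0, 1, 0.01, 0, 0, 0, 0, 0, 1, 0, 0, 0, 0, 0, 0, 1])

```text
clock: 16.6
eef_pos: [0.4757, -0.0397, 0.2571]
tool_rot: [-0.501, 0.499, 0.492, 0.507]
ft_force: [-0.1, 0.6, -1.7]
grip_width: 0.0493
```

```bash
python3 - <<'E'
from h import *
shot("w15")
go([.473,-.0382,.2175],-.0123,1)
E
```

```text
[ 0.4757 -0.0397  0.2571] [ 0.4759 -0.0397  0.2578] 0.015954916452043055 16.6 [[ 0.0005  0.3295 -0.9442  0.0314]
 [-0.0008  0.9442  0.3295  0.0843]
 [ 1.      0.0006  0.0007 -0.0003]
 [ 0.      0.      0.      1.    ]]
eef [ 0.4759 -0.0397  0.2578] shift(tool) [0.0403 0.0036 0.0015] rotvec [-0.0002 -0.0013  0.0178] deg 1.0238780816758144 grip 0.04953200700683409 t 16.65 q [-0.0831  0.3098 -0.3111  0.932  -0.0001 -0.0707] F [-0.3965  0.7139 -1.2074]
```

View pics/w15.png

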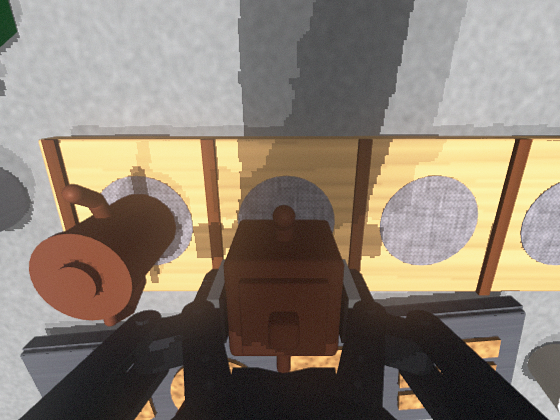

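Call:
arm_command(moves=[0.01, 0.003, 0.001, 0, -0.001, 0.016, 1, 0.015, 0, 0, 0, 0, 0, 1, 0.008, 0, 0, 0, 0, 0, 1, 0, 0, 0, 0, 0, 0, 1, 0, 0, 0, 0, 0, 0, 1])

```text
clock: 17.07
eef_pos: [0.4761, -0.0385, 0.227]
tool_rot: [-0.499, 0.501, 0.495, 0.505]
ft_force: [-0.9, -0.3, -0.9]
grip_width: 0.0493
```

```bash
python3 - <<'E'
from h import *
go([.473,-.0382,.2175],-.0123,1)
E
```

```text
eef [ 0.4761 -0.0385  0.227 ] shift(tool) [0.0095 0.0032 0.0003] rotvec [ 0.0003 -0.0006  0.0073] deg 0.42184715525922883 grip 0.04929363955051423 t 17.0667 q [-0.0806  0.3532 -0.3435  0.8667 -0.0001 -0.0686] F [-0.8914 -0.3083 -0.8859]
```

Call:
arm_command(moves=[0.004, 0.003, 0, 0, 0, 0.006, 1, 0.004, 0.001, 0, 0, 0, 0, 1, 0.001, 0, 0, 0, 0, 0, 1, 0, 0, 0, 0, 0, 0, 1])

```text
clock: 17.4
eef_pos: [0.4728, -0.0384, 0.2193]
tool_rot: [-0.498, 0.502, 0.496, 0.504]
ft_force: [0.5, 0.3, -0.4]
grip_width: 0.0493
```

```bash
python3 - <<'E'
from h import *
go([.473,-.0382,.2175],-.0123,1)
E
```

```text
eef [ 0.4728 -0.0384  0.2193] shift(tool) [ 0.0018 -0.0002  0.0002] rotvec [ 0.0005 -0.0008  0.0041] deg 0.24074103221923665 grip 0.04929430012624947 t 17.4 q [-0.0809  0.3594 -0.3593  0.8479 -0.0005 -0.0691] F [ 0.5121  0.3276 -0.4036]
```

Call:
arm_command(moves=[0.001, 0, 0, 0, 0, 0.004, 1, 0.001, 0, 0, 0, 0, 0, 1])

```text
clock: 17.57
eef_pos: [0.4729, -0.0384, 0.2177]
tool_rot: [-0.498, 0.503, 0.497, 0.503]
ft_force: [0.3, -0.5, -2.1]
grip_width: 0.0494
```

Call:
arm_command(moves=[0.001, 0, 0, 0, 0, 0, 1])

```text
clock: 17.65
eef_pos: [0.473, -0.0384, 0.2171]
tool_rot: [-0.498, 0.503, 0.496, 0.503]
ft_force: [-3.8, -1.1, 13.8]
grip_width: 0.0496
```

Call:
arm_command(moves=[0.001, 0, 0, 0, 0, 0, 1])

```text
clock: 17.73
eef_pos: [0.473, -0.0385, 0.2171]
tool_rot: [-0.498, 0.503, 0.496, 0.503]
ft_force: [-5.6, 0.0, 14.7]
grip_width: 0.0495
```

Call:
arm_command(moves=[0.0003, 0, 0, 0, 0, 0, 0, 0, 0, 0, 0, 0, 0, -0.3, 0, 0, 0, 0, 0, 0, -0.6, 0, 0, 0, 0, 0, 0, -0.8, 0, 0, 0, 0, 0, 0, -1, 0, 0, 0, 0, 0, 0, -1])

```text
clock: 18.23
eef_pos: [0.4739, -0.0386, 0.2179]
tool_rot: [-0.498, 0.502, 0.496, 0.504]
ft_force: [-0.3, -0.2, 1.2]
grip_width: 0.0856
```

```bash
python3 - <<'E'
from h import *
shot("w16")
go([.473,-.0382,.2175],-.0123,1)
E
```

```text
[ 0.4739 -0.0386  0.2179] [ 0.4739 -0.0386  0.2179] 0.00287422063405084 18.2333 [[ 0.0005  0.3295 -0.9442  0.0314]
 [-0.0008  0.9442  0.3295  0.0843]
 [ 1.      0.0006  0.0007 -0.0003]
 [ 0.      0.      0.      1.    ]]
eef [ 0.4739 -0.0386  0.2179] shift(tool) [0.0004 0.0009 0.0004] rotvec [ 0.0004 -0.0011  0.0048] deg 0.2832548203455673 grip 0.08499494652361347 t 18.2833 q [-0.081   0.3629 -0.3584  0.8446 -0.0007 -0.0691] F [0.7339 0.5053 0.3647]
```

View pics/w16.png

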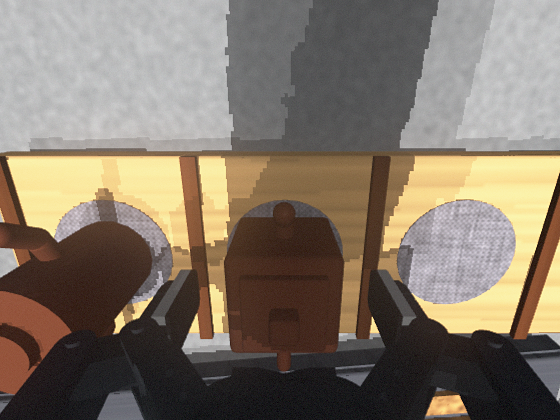

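The square pot is standing, released. Rise and go to the round pot.

Call:
arm_command(moves=[-0.015, 0, 0, 0, 0, 0, -1, -0.03, 0, 0, 0, 0, 0, -1, -0.03, 0, 0, 0, 0, 0, -1, -0.03, 0, 0, 0, 0, 0, -1, -0.01, -0.02, -0.007, 0, 0, 0, -1, 0, -0.03, -0.012, 0, 0, 0, -1, 0, -0.03, -0.012, 0, 0, 0, -1, 0, -0.03, -0.012, 0, 0, 0, -1, 0, -0.03, -0.012, 0, 0, 0, -1, 0, -0.02, -0.01, 0.02, 0, 0, -1, 0, 0, 0, 0, 0, 0, -1, 0, 0, 0, 0, 0, 0, -1])

```text
clock: 19.28
eef_pos: [0.6369, -0.1076, 0.3357]
tool_rot: [-0.492, 0.508, 0.492, 0.507]
ft_force: [0.7, -0.1, -0.2]
grip_width: 0.0851
```

```bash
python3 - <<'E'
from h import *
shot("w17")
im=cv2.imread("pics/w17.png");cv2.imwrite("pics/w17a.png",cv2.resize(im[100:320,150:420],None,fx=2.7,fy=2.7,interpolation=cv2.INTER_CUBIC))
go([.638,-.102,.335],-.033,1)
E
```

```text
[ 0.6369 -0.1076  0.3357] [ 0.6366 -0.1075  0.3355] 0.04544906161078736 19.2833 [[ 0.0004  0.3295 -0.9442  0.0314]
 [-0.0008  0.9442  0.3295  0.0843]
 [ 1.      0.0006  0.0007 -0.0002]
 [ 0.      0.      0.      1.    ]]
eef [ 0.6366 -0.1075  0.3355] shift(tool) [ 0.0005 -0.0012  0.0056] rotvec [ 0.0022 -0.0011 -0.0002] deg 0.14055384685150157 grip 0.08508361678389145 t 19.3333 q [-0.1671  0.5662  0.3139  1.3185 -0.0011 -0.1363] F [ 0.676  -0.1033  0.1282]
```

View pics/w17a.png

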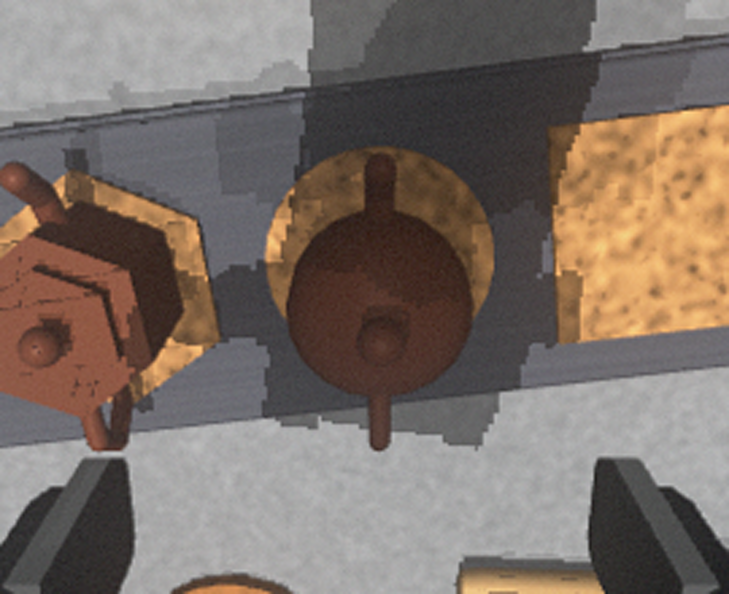

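```bash
python3 - <<'E'
from h import *
c=cam("wrist",np.load("pics/w17.npz"))
f=lambda p:np.array(p)/2.7+[150,100]-.33
P=lambda p,z:onplane(c[0],c[1],f(p),z)[:2]
print("knob",P((381,341),.0945),"body",P((379.5,302),.066),"hex knob",P((39,346),.093))
m=[P(p,.034) for p in [(264,258),(495,258),(380,147)]];print("mat",m)
print(proj(c[0],c[1],np.load("pics/w17.npz")["eef_pos"]-[0,0,.155]))
# hex spout/handle
print(P((14,177),.0767),P((103,443),.0685))
E
```

```text
knob [ 0.6391 -0.1026] body [ 0.6376 -0.1024] hex knob [ 0.6382 -0.1994]
mat [array([ 0.6315, -0.1419]), array([ 0.634 , -0.0614]), array([ 0.5942, -0.1005])]
[[284.3595 290.1984]]
[ 0.5929 -0.2053] [ 0.6833 -0.1949]
```

Call:
arm_command(moves=[0.015, -0.002, 0.005, 0.002, -0.001, 0, -1, 0.025, 0, 0, 0, 0, 0, -1, 0.03, 0, 0, 0, 0, 0, -1, 0.02, 0, 0, 0, 0, 0, -1, 0, 0, 0, 0, 0, 0, -1, 0, 0, 0, 0, 0, 0, -1])

```text
clock: 19.83
eef_pos: [0.6342, -0.0997, 0.2456]
tool_rot: [-0.492, 0.507, 0.493, 0.507]
ft_force: [1.9, 0.3, -0.9]
grip_width: 0.0851
```

```bash
python3 - <<'E'
from h import *
shot("w18")
go([.639,-.1028,.215],-.033,1)
E
```

```text
[ 0.6342 -0.0997  0.2456] [ 0.6341 -0.0996  0.2456] 0.054460300420754754 19.8333 [[ 0.0004  0.3295 -0.9442  0.0314]
 [-0.0008  0.9442  0.3295  0.0843]
 [ 1.      0.0006  0.0007 -0.0002]
 [ 0.      0.      0.      1.    ]]
eef [ 0.6341 -0.0996  0.2456] shift(tool) [ 0.0306 -0.005  -0.0031] rotvec [ 0.0033  0.0006 -0.0007] deg 0.1937414387018107 grip 0.08512467945382397 t 19.8833 q [-0.1559  0.6208  0.1657  1.1165  0.0005 -0.1262] F [ 0.2753  0.4513 -0.4749]
```

View pics/w18.png

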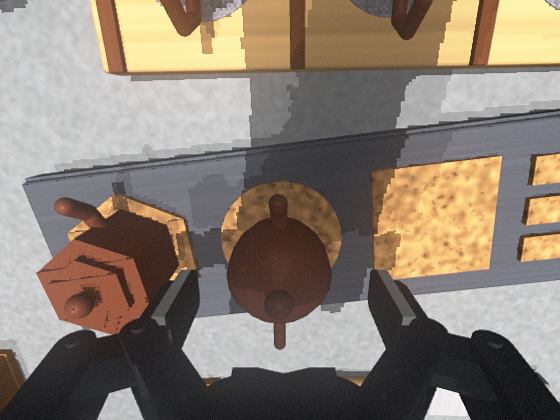

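Call:
arm_command(moves=[0.01, -0.004, -0.003, 0.003, 0, 0, -1, 0.015, -0.001, 0, 0, 0, 0, -1, 0.005, 0, 0, 0, 0, 0, -1, 0, 0, 0, 0, 0, 0, -1])

```text
clock: 20.22
eef_pos: [0.6413, -0.1031, 0.2209]
tool_rot: [-0.495, 0.506, 0.489, 0.51]
ft_force: [-0.5, -0.2, 0.9]
grip_width: 0.0854
```

```bash
python3 - <<'E'
from h import *
go([.639,-.1028,.215],-.033,1)
E
```

```text
eef [ 0.6413 -0.1031  0.2209] shift(tool) [0.0059 0.0023 0.0002] rotvec [ 0.0004 -0.001   0.0103] deg 0.5933683647846946 grip 0.085381942614282 t 20.2167 q [-0.1595  0.6526  0.1538  1.0616  0.0003 -0.1269] F [-0.5054 -0.1938  0.8598]
```

Call:
arm_command(moves=[0.005, 0.003, 0, 0, -0.001, 0.01, -1, 0.001, 0, 0, 0, 0, 0, -1, 0, 0, 0, 0, 0, 0, -0.2, 0, 0, 0, 0, 0, 0, 0.1, 0, 0, 0, 0, 0, 0, 0.4, 0, 0, 0, 0, 0, 0, 0.7, 0, 0, 0, 0, 0, 0, 1, 0, 0, 0, 0, 0, 0, 1, 0, 0, 0, 0, 0, 0, 1])

```text
clock: 20.97
eef_pos: [0.6392, -0.1035, 0.2183]
tool_rot: [-0.493, 0.507, 0.49, 0.509]
ft_force: [-0.7, -0.4, -3.0]
grip_width: 0.0564
```

```bash
python3 - <<'E'
from h import *
shot("w19")
go([.639,-.1028,.215],-.033,1)
E
```

```text
[ 0.6392 -0.1035  0.2183] [ 0.6392 -0.1035  0.2182] 0.0035246775161410083 20.9667 [[ 0.0004  0.3295 -0.9442  0.0314]
 [-0.0008  0.9442  0.3295  0.0843]
 [ 1.      0.0006  0.0007 -0.0002]
 [ 0.      0.      0.      1.    ]]
eef [ 0.6392 -0.1035  0.2182] shift(tool) [0.0032 0.0002 0.0007] rotvec [ 0.0001 -0.0006  0.0044] deg 0.25661465701265856 grip 0.0563375403198755 t 21.0167 q [-0.1605  0.654   0.1486  1.0609 -0.     -0.1276] F [ 0.16    0.147  -2.6628]
```

View pics/w19.png

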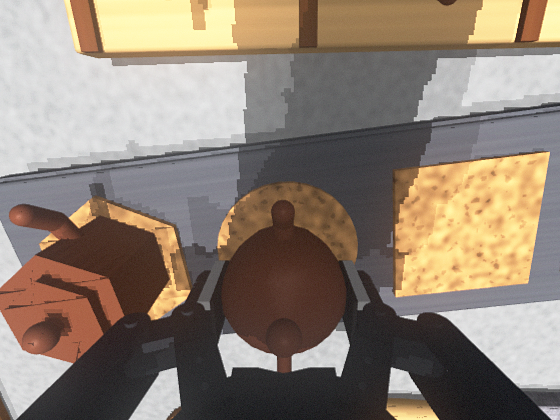

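Call:
arm_command(moves=[-0.005, 0, 0, 0, 0, 0.004, 1, -0.01, 0, 0, 0, 0, 0, 1, -0.01, 0, 0, 0, 0, 0, 1, 0, 0, 0, 0, 0, 0, 1, 0, 0, 0, 0, 0, 0, 1])

```text
clock: 21.43
eef_pos: [0.639, -0.1034, 0.2453]
tool_rot: [-0.491, 0.509, 0.492, 0.508]
ft_force: [-0.5, 0.2, -2.6]
grip_width: 0.0559
```

```bash
python3 - <<'E'
from h import *
shot("w20")
im=bot.camera("side");cv2.imwrite("pics/side1.png",cv2.resize(im[100:360,80:340,::-1],None,fx=2.2,fy=2.2,interpolation=cv2.INTER_CUBIC))
go([.639,-.1028,.215],-.033,1)
E
```

```text
[ 0.639  -0.1034  0.2453] [ 0.6392 -0.1035  0.2457] 0.026497827927338367 21.4333 [[ 0.0004  0.3295 -0.9442  0.0314]
 [-0.0008  0.9442  0.3295  0.0843]
 [ 1.      0.0006  0.0007 -0.0002]
 [ 0.      0.      0.      1.    ]]
eef [ 0.6391 -0.1034  0.2452] shift(tool) [0.0302 0.0001 0.0007] rotvec [ 0.0001 -0.0005 -0.0011] deg 0.0690500461523583 grip 0.05593406796188869 t 21.5333 q [-0.1603  0.6317  0.1843  1.1244 -0.0006 -0.1275] F [ 0.1405  0.3573 -1.8388]
```

View pics/w20.png

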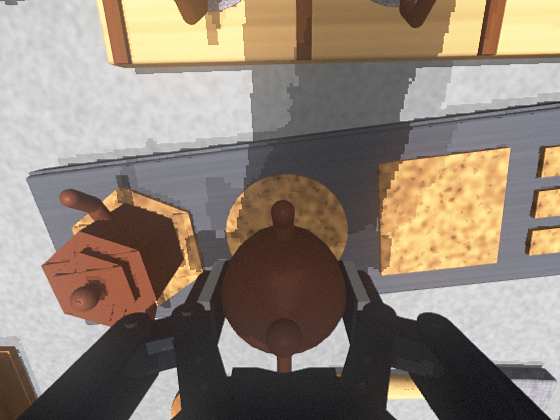

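View pics/side1.png

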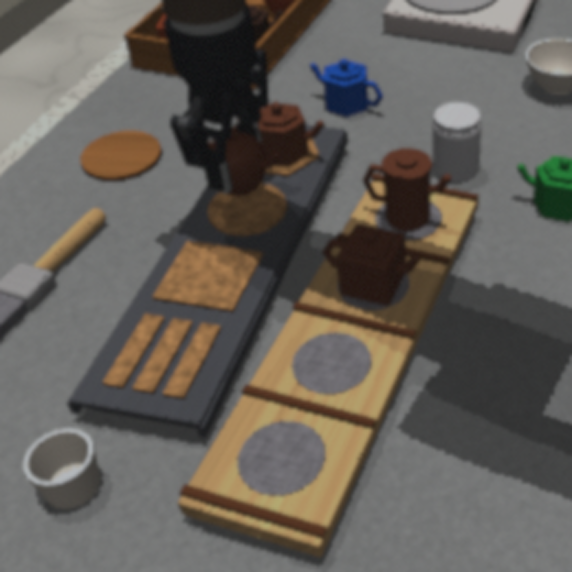

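Call:
arm_command(moves=[-0.025, 0, 0, 0, 0, 0, 1, -0.03, 0, 0, 0, 0, 0, 1, -0.025, 0, 0, 0, 0, 0, 1, -0.01, 0, 0.015, 0, 0, 0, 1, 0, 0, 0.03, 0, 0, 0, 1, 0, 0.015, 0.03, 0, 0, 0, 1, 0, 0.025, 0.025, 0, 0, 0, 1, 0, 0.028, 0.025, 0, 0, 0, 1, 0, 0.028, 0.02, 0, 0, 0, 1, 0, 0.028, 0.01, -0.01, 0, 0, 1, 0, 0.02, 0, -0.01, 0, 0, 1, 0, 0, 0, 0, 0, 0, 1])

```text
clock: 22.53
eef_pos: [0.4926, 0.0676, 0.3313]
tool_rot: [-0.493, 0.504, 0.501, 0.502]
ft_force: [-1.1, 0.1, -2.0]
grip_width: 0.0561
```

```bash
python3 - <<'E'
from h import *
go([.4741,.0618,.24],-.0123,1)
E
```

```text
eef [0.4926 0.0676 0.3313] shift(tool) [ 0.0915  0.0175 -0.0064] rotvec [ 0.0001  0.0044 -0.0101] deg 0.6330634605863417 grip 0.056090097930794745 t 22.5333 q [ 0.1348  0.2842 -0.1333  1.1627  0.0058  0.147 ] F [-1.0864  0.0507 -2.045 ]
```

Call:
arm_command(moves=[0, 0.015, -0.005, 0, 0.004, -0.01, 1, 0.02, 0.003, -0.001, 0, 0, 0, 1, 0.03, 0, 0, 0, 0, 0, 1, 0.025, 0, 0, 0, 0, 0, 1, 0.01, 0, 0, 0, 0, 0, 1, 0, 0, 0, 0, 0, 0, 1, 0, 0, 0, 0, 0, 0, 1])

```text
clock: 23.12
eef_pos: [0.4729, 0.0663, 0.2437]
tool_rot: [-0.499, 0.5, 0.498, 0.504]
ft_force: [1.4, -0.1, -2.0]
grip_width: 0.0558
```

```bash
python3 - <<'E'
from h import *
shot("w21")
go([.4741,.0618,.2143],-.0123,1)
E
```

```text
[0.4729 0.0663 0.2437] [0.473  0.0663 0.2439] 0.021485958138483266 23.1167 [[ 0.0005  0.3295 -0.9442  0.0314]
 [-0.0008  0.9442  0.3295  0.0843]
 [ 1.      0.0006  0.0007 -0.0003]
 [ 0.      0.      0.      1.    ]]
eef [0.473  0.0663 0.2439] shift(tool) [ 0.0296 -0.001  -0.0046] rotvec [0.0051 0.0031 0.0057] deg 0.4729774871917953 grip 0.05596447711687867 t 23.1667 q [ 0.1387  0.3317 -0.3222  0.9109  0.0022  0.1459] F [ 0.424  -0.2225 -1.6241]
```

View pics/w21.png

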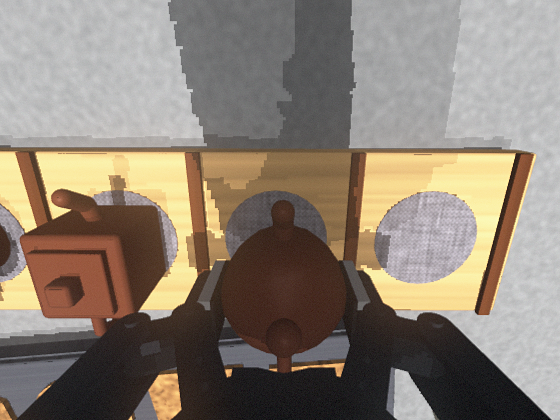

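Call:
arm_command(moves=[0.01, -0.001, -0.005, 0.005, 0.003, 0.005, 1, 0.01, 0, 0, 0, 0, 0, 1, 0.003, 0, 0, 0, 0, 0, 1, 0, 0, 0, 0, 0, 0, 1, 0, 0, 0, 0, 0, 0, 1])

```text
clock: 23.58
eef_pos: [0.4765, 0.0611, 0.2214]
tool_rot: [-0.498, 0.501, 0.495, 0.505]
ft_force: [-0.8, -0.2, -1.5]
grip_width: 0.0557
```

```bash
python3 - <<'E'
from h import *
go([.4741,.0618,.2143],-.0123,1)
E
```

```text
eef [0.4765 0.0611 0.2214] shift(tool) [0.0071 0.0025 0.0007] rotvec [-0.001   0.0008  0.0068] deg 0.39703659406542047 grip 0.05565282197294352 t 23.5833 q [ 0.1276  0.3656 -0.3426  0.8557 -0.0002  0.1409] F [-0.7613 -0.2292 -1.5154]
```

Call:
arm_command(moves=[0.003, 0.003, 0.001, 0, 0, 0.006, 1, 0.002, 0, 0, 0, 0, 0, 1, 0, 0, 0, 0, 0, 0, 1])

```text
clock: 23.83
eef_pos: [0.4737, 0.0622, 0.2166]
tool_rot: [-0.497, 0.503, 0.496, 0.504]
ft_force: [-0.6, -0.1, -2.0]
grip_width: 0.0558
```

```bash
python3 - <<'E'
from h import *
go([.4741,.0618,.2143],-.0123,1)
E
```

```text
eef [0.4737 0.0622 0.2166] shift(tool) [ 0.0023 -0.0004 -0.0004] rotvec [-0.0013  0.0011  0.0018] deg 0.1384123100481741 grip 0.05575931500897078 t 23.8333 q [ 0.1303  0.3697 -0.352   0.8472  0.0008  0.1439] F [-0.6311 -0.0817 -1.9757]
```

Call:
arm_command(moves=[0.001, 0, 0, 0, 0.001, 0.001, 1, 0.001, 0, 0, 0, 0, 0, 1])

```text
clock: 24.0
eef_pos: [0.4738, 0.0623, 0.2148]
tool_rot: [-0.497, 0.503, 0.496, 0.504]
ft_force: [-0.3, -0.1, -2.1]
grip_width: 0.056
```

Call:
arm_command(moves=[0.001, 0, 0, 0, 0, 0, 1])

```text
clock: 24.08
eef_pos: [0.4738, 0.0624, 0.2139]
tool_rot: [-0.497, 0.503, 0.496, 0.504]
ft_force: [-4.3, -0.2, 10.5]
grip_width: 0.0561
```

Call:
arm_command(moves=[0.001, 0, 0, 0, 0, 0, 1])

```text
clock: 24.17
eef_pos: [0.4738, 0.0624, 0.2139]
tool_rot: [-0.497, 0.503, 0.496, 0.504]
ft_force: [-5.9, -1.7, 14.7]
grip_width: 0.0561
```

Contact. Open gently, then rise and head for the hex pot.

Call:
arm_command(moves=[0.0003, 0, 0, 0, 0, 0, -0.2, 0, 0, 0, 0, 0, 0, -0.4, 0, 0, 0, 0, 0, 0, -0.6, 0, 0, 0, 0, 0, 0, -0.8, 0, 0, 0, 0, 0, 0, -1, 0, 0, 0, 0, 0, 0, -1])

```text
clock: 24.67
eef_pos: [0.4749, 0.0625, 0.2151]
tool_rot: [-0.498, 0.502, 0.495, 0.505]
ft_force: [0.1, -0.6, 1.2]
grip_width: 0.0854
```

```bash
python3 - <<'E'
from h import *
shot("w22")
go([.4741,.0618,.2143],-.0123,1)
E
```

```text
[0.4749 0.0625 0.2151] [0.4749 0.0626 0.2151] 0.003938162075301283 24.6667 [[ 0.0005  0.3295 -0.9442  0.0314]
 [-0.0008  0.9442  0.3295  0.0843]
 [ 1.      0.0006  0.0007 -0.0003]
 [ 0.      0.      0.      1.    ]]
eef [0.4749 0.0626 0.2151] shift(tool) [ 0.0008  0.0008 -0.0008] rotvec [-0.0009  0.0007  0.0062] deg 0.3613325171216742 grip 0.08565138443416974 t 24.7167 q [ 0.131   0.3721 -0.3533  0.8392 -0.0002  0.1442] F [ 0.4054  0.8831 -0.4352]
```

View pics/w22.png

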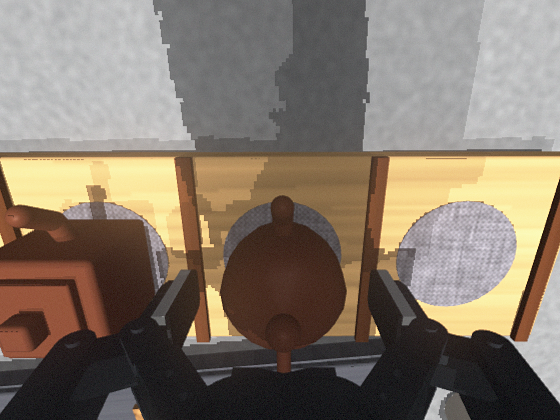

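Call:
arm_command(moves=[-0.015, 0, 0, 0, 0, 0, -1, -0.03, 0, 0, 0, 0, 0, -1, -0.03, 0, 0, 0, 0, 0, -1, -0.03, 0, 0, 0, 0, 0, -1, -0.015, -0.01, -0.015, 0, 0, 0, -1, 0, -0.02, -0.033, 0, 0, 0, -1, 0, -0.02, -0.033, 0, 0, 0, -1, 0, -0.02, -0.033, 0, 0, 0, -1, 0, -0.02, -0.033, 0, 0, 0, -1, 0, -0.02, -0.033, 0, 0, 0, -1, 0, -0.02, -0.033, 0, 0, 0, -1, 0, -0.02, -0.033, -0.03, 0, 0, -1, 0, -0.01, -0.01, -0.1, 0, 0, -1, 0, 0, 0, 0, 0, 0, -1, 0, 0, 0, 0, 0, 0, -1])

```text
clock: 25.97
eef_pos: [0.6372, -0.2071, 0.3385]
tool_rot: [0.532, -0.467, -0.529, -0.468]
ft_force: [-1.1, 0.5, -0.2]
grip_width: 0.0856
```

```bash
python3 - <<'E'
from h import *
go([.6385,-.1997,.335],.12,1)
E
```

```text
eef [ 0.6372 -0.2071  0.3385] shift(tool) [ 0.0035 -0.0022  0.0071] rotvec [ 0.006  -0.0012  0.0041] deg 0.4245337495964593 grip 0.08564106851094004 t 25.9667 q [-0.3143  0.6149  0.4051  1.3568  0.0007 -0.4403] F [-1.0949  0.4579 -0.1836]
```

Call:
arm_command(moves=[0.01, -0.002, 0.007, 0.006, -0.001, 0.004, -1, 0, 0, 0, 0, 0, 0, -1, 0, 0, 0, 0, 0, 0, -1])

```text
clock: 26.22
eef_pos: [0.6372, -0.1971, 0.3267]
tool_rot: [-0.527, 0.47, 0.53, 0.469]
ft_force: [0.3, -0.1, -0.2]
grip_width: 0.0851
```

```bash
python3 - <<'E'
from h import *
shot("w23")
im=cv2.imread("pics/w23.png");cv2.imwrite("pics/w23a.png",cv2.resize(im[100:320,150:420],None,fx=2.7,fy=2.7,interpolation=cv2.INTER_CUBIC))
go([.6385,-.1997,.335],.12,1)
E
```

```text
[ 0.6372 -0.1971  0.3267] [ 0.637  -0.1966  0.3263] 0.058278317946401974 26.2167 [[ 0.0006  0.3294 -0.9442  0.0314]
 [-0.0008  0.9442  0.3294  0.0843]
 [ 1.      0.0006  0.0008 -0.0003]
 [ 0.      0.      0.      1.    ]]
eef [ 0.637  -0.1966  0.3263] shift(tool) [-0.0087 -0.0011 -0.0032] rotvec [-0.0017  0.0027 -0.0038] deg 0.28601604331675085 grip 0.0855951626797211 t 26.2667 q [-0.2995  0.6175  0.3779  1.3358  0.0009 -0.4179] F [0.84   0.4662 0.0611]
```

View pics/w23a.png

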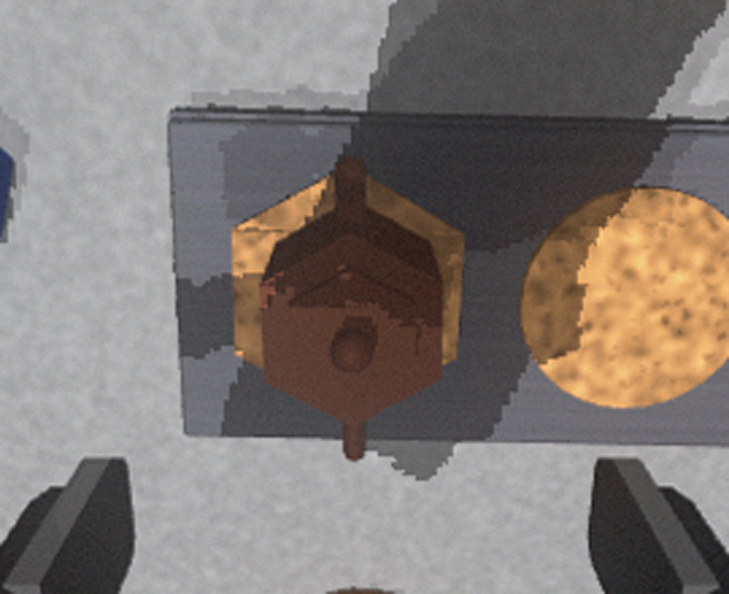

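```bash
python3 - <<'E'
from h import *
c=cam("wrist",np.load("pics/w23.npz"))
f=lambda p:np.array(p)/2.7+[150,100]-.33
P=lambda p,z:onplane(c[0],c[1],f(p),z)[:2]
print("knob",P((353,346),.093),"top mid",(P((261,340),.08)+P((443,340),.08))/2, (P((351,238),.08)+P((353,420),.08))/2)
go([.6387,-.1993,.2185],.12,1)
E
```

```text
knob [ 0.637  -0.1993] top mid [ 0.6406 -0.1993] [ 0.6383 -0.1996]
eef [ 0.637  -0.1966  0.3263] shift(tool) [ 0.1078 -0.0018 -0.0032] rotvec [-0.0017  0.0027 -0.0038] deg 0.28601604331675085 grip 0.0855951626797211 t 26.2667 q [-0.2995  0.6175  0.3779  1.3358  0.0009 -0.4179] F [0.84   0.4662 0.0611]
```

Call:
arm_command(moves=[0.01, -0.002, -0.003, -0.002, 0.003, -0.004, -1, 0.025, -0.001, 0, 0, 0, 0, -1, 0.03, -0.001, 0, 0, 0, 0, -1, 0.02, 0, 0, 0, 0, 0, -1, 0, 0, 0, 0, 0, 0, -1, 0, 0, 0, 0, 0, 0, -1])

```text
clock: 26.77
eef_pos: [0.6419, -0.1946, 0.2406]
tool_rot: [0.533, -0.466, -0.528, -0.468]
ft_force: [0.2, 0.0, 1.0]
grip_width: 0.085
```

```bash
python3 - <<'E'
from h import *
shot("w24")
go([.6383,-.1995,.2185],.12,1)
E
```

```text
[ 0.6419 -0.1946  0.2406] [ 0.6417 -0.1945  0.2405] 0.04288934199338364 26.7667 [[ 0.0006  0.3294 -0.9442  0.0314]
 [-0.0008  0.9442  0.3294  0.0843]
 [ 1.      0.0006  0.0009 -0.0003]
 [ 0.      0.      0.      1.    ]]
eef [ 0.6417 -0.1945  0.2405] shift(tool) [ 0.022   0.0042 -0.0044] rotvec [ 0.0063 -0.0032  0.0061] deg 0.5373764463605302 grip 0.08541777126354778 t 26.8167 q [-0.2942  0.6763  0.2532  1.1408 -0.0005 -0.4205] F [-0.7298  0.5868 -1.0664]
```

View pics/w24.png

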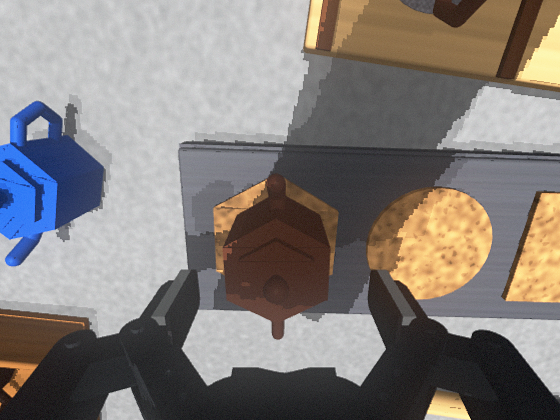

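Call:
arm_command(moves=[0.006, 0.003, -0.004, 0.006, -0.003, 0.006, -1, 0.012, 0, 0, 0, 0, 0, -1, 0.004, 0, 0, 0, 0, 0, -1, 0, 0, 0, 0, 0, 0, -1])

```text
clock: 27.15
eef_pos: [0.6407, -0.1997, 0.2217]
tool_rot: [0.532, -0.468, -0.526, -0.47]
ft_force: [-0.6, -0.0, 0.2]
grip_width: 0.0856
```

```bash
python3 - <<'E'
from h import *
go([.6383,-.1995,.2185],.12,1)
E
```

```text
eef [ 0.6407 -0.1997  0.2217] shift(tool) [0.0032 0.0024 0.0005] rotvec [-0.0001 -0.0036  0.0073] deg 0.46659415004369154 grip 0.08564123814340964 t 27.15 q [-0.302   0.6931  0.2319  1.1015 -0.0003 -0.4219] F [-0.6306 -0.0094  0.1839]
```

Call:
arm_command(moves=[0.003, 0.002, 0, 0, -0.003, 0.007, -1, 0, 0, 0, 0, 0, 0, 0, 0, 0, 0, 0, 0, 0, 0.3, 0, 0, 0, 0, 0, 0, 0.6, 0, 0, 0, 0, 0, 0, 1, 0, 0, 0, 0, 0, 0, 1, 0, 0, 0, 0, 0, 0, 1, 0, 0, 0, 0, 0, 0, 1])

```text
clock: 27.82
eef_pos: [0.639, -0.2003, 0.2196]
tool_rot: [0.53, -0.469, -0.528, -0.469]
ft_force: [-0.3, -0.4, -0.4]
grip_width: 0.051
```

```bash
python3 - <<'E'
from h import *
go([.6383,-.1995,.2185],.12,1)
E
```

```text
eef [ 0.639  -0.2003  0.2196] shift(tool) [0.0011 0.0006 0.0009] rotvec [-0.0005 -0.001   0.0016] deg 0.10953782949306358 grip 0.05104394165001545 t 27.8167 q [-0.3037  0.6948  0.2294  1.1035 -0.0002 -0.4232] F [-0.2566 -0.4246 -0.3738]
```

Call:
arm_command(moves=[-0.008, 0, 0, 0, 0, 0, 1, -0.02, 0, 0, 0, 0, 0, 1, -0.03, 0, 0, 0, 0, 0, 1, -0.03, 0, 0, 0, 0, 0, 1, -0.025, 0, 0, 0.03, 0, 0, 1, 0, 0, 0.01, 0.05, 0, 0, 1, 0, 0, 0.02, 0.05, 0, 0, 1, 0, 0, 0.03, 0, 0, 0, 1, 0, 0, 0.035, 0, 0, 0, 1, 0, 0, 0.035, 0, 0, 0, 1, 0, 0, 0.035, 0, 0, 0, 1, 0, 0.015, 0.03, 0, 0, 0, 1, 0, 0.025, 0.03, 0, 0, 0, 1, 0, 0.025, 0.03, 0, 0, 0, 1, 0, 0.025, 0.03, 0, 0, 0, 1, 0, 0.025, 0.02, 0, 0, 0, 1, 0, 0.02, 0.01, 0, 0, 0, 1, 0, 0, 0, 0, 0, 0, 1])

```text
clock: 29.32
eef_pos: [0.5018, 0.129, 0.3426]
tool_rot: [-0.495, 0.504, 0.493, 0.507]
ft_force: [-0.2, -0.1, -1.9]
grip_width: 0.0516
```

```bash
python3 - <<'E'
from h import *
go([.4755,.162,.24],-.0123,1)
E
```

```text
eef [0.5018 0.129  0.3426] shift(tool) [0.1025 0.0275 0.0323] rotvec [-0.0111  0.001   0.0046] deg 0.6914818563174803 grip 0.0515886574012923 t 29.3167 q [ 0.2517  0.3093 -0.0673  1.1895 -0.0003  0.2751] F [-0.2118 -0.1233 -1.8853]
```

Call:
arm_command(moves=[0, 0.015, 0.018, -0.006, 0.001, 0.004, 1, 0, 0.014, 0.016, -0.005, 0, 0, 1, 0.02, 0, 0, 0, 0, 0, 1, 0.03, 0, 0, 0, 0, 0, 1, 0.03, 0, 0, 0, 0, 0, 1, 0.015, 0, 0, 0, 0, 0, 1, 0, 0, 0, 0, 0, 0, 1, 0, 0, 0, 0, 0, 0, 1])

```text
clock: 29.98
eef_pos: [0.4742, 0.1668, 0.2522]
tool_rot: [-0.501, 0.498, 0.495, 0.506]
ft_force: [0.2, 0.1, -0.8]
grip_width: 0.0513
```

```bash
python3 - <<'E'
from h import *
shot("w25")
go([.4755,.162,.2156],-.0123,1)
E
```

```text
[0.4742 0.1668 0.2522] [0.4742 0.1667 0.2524] 0.01552533439982016 29.9833 [[ 0.0005  0.3295 -0.9442  0.0314]
 [-0.0008  0.9442  0.3295  0.0843]
 [ 1.      0.0006  0.0007 -0.0003]
 [ 0.      0.      0.      1.    ]]
eef [0.4742 0.1667 0.2524] shift(tool) [ 0.0368 -0.0008 -0.0049] rotvec [0.0041 0.0037 0.0147] deg 0.897181689788638 grip 0.051181632543341016 t 30.0333 q [ 0.3385  0.361  -0.251   0.9438 -0.0015  0.3467] F [ 0.6669  0.1512 -1.6641]
```

View pics/w25.png

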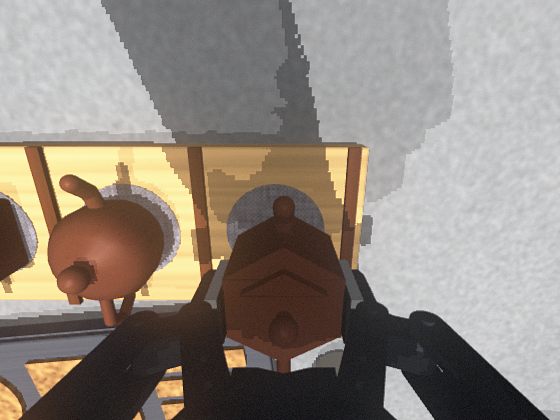

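Call:
arm_command(moves=[0.01, -0.001, -0.005, 0.004, 0.003, 0.014, 1, 0.015, 0, 0, 0, 0, 0, 1, 0.005, 0, 0, 0, 0, 0, 1, 0, 0, 0, 0, 0, 0, 1, 0, 0, 0, 0, 0, 0, 1])

```text
clock: 30.45
eef_pos: [0.4792, 0.161, 0.2263]
tool_rot: [-0.498, 0.501, 0.495, 0.507]
ft_force: [-0.6, 0.3, -0.5]
grip_width: 0.0513
```

```bash
python3 - <<'E'
from h import *
go([.4755,.162,.2156],-.0123,1)
E
```

```text
eef [0.4792 0.161  0.2263] shift(tool) [0.0107 0.0039 0.001 ] rotvec [-0.0023  0.0031  0.0089] deg 0.5558282994573663 grip 0.051341364054009075 t 30.45 q [ 0.324   0.3998 -0.2719  0.8897 -0.0001  0.3386] F [-0.5794  0.2879 -0.4892]
```

Call:
arm_command(moves=[0.004, 0.004, 0.001, -0.002, 0.003, 0.008, 1, 0.004, 0.001, 0, 0, 0, 0, 1, 0.001, 0, 0, 0, 0, 0, 1, 0, 0, 0, 0, 0, 0, 1])

```text
clock: 30.78
eef_pos: [0.4749, 0.1622, 0.2187]
tool_rot: [-0.497, 0.502, 0.496, 0.504]
ft_force: [-0.8, 0.1, -1.6]
grip_width: 0.0516
```

```bash
python3 - <<'E'
from h import *
go([.4755,.162,.2156],-.0123,1)
E
```

```text
eef [0.4749 0.1622 0.2187] shift(tool) [ 0.0031 -0.0006 -0.0002] rotvec [-0.0006  0.001   0.0035] deg 0.21125030777425963 grip 0.051591962426291854 t 30.7833 q [ 0.3291  0.4056 -0.2871  0.8744 -0.0003  0.342 ] F [-0.7896  0.0599 -1.5675]
```

Call:
arm_command(moves=[0.0015, 0, 0, 0, 0.001, 0.003, 1, 0.001, 0, 0, 0, 0, 0, 1])

```text
clock: 30.95
eef_pos: [0.4749, 0.1624, 0.2165]
tool_rot: [-0.497, 0.503, 0.497, 0.503]
ft_force: [-0.3, 0.5, -2.4]
grip_width: 0.0514
```

Call:
arm_command(moves=[0.001, 0, 0, 0, 0, 0, 1])

```text
clock: 31.03
eef_pos: [0.475, 0.1624, 0.2155]
tool_rot: [-0.497, 0.503, 0.497, 0.503]
ft_force: [-1.1, 0.8, 10.9]
grip_width: 0.0513
```

Call:
arm_command(moves=[0.0008, 0, 0, 0, 0, 0, 1])

```text
clock: 31.12
eef_pos: [0.475, 0.1625, 0.2155]
tool_rot: [-0.497, 0.503, 0.497, 0.503]
ft_force: [-3.9, -1.8, 12.2]
grip_width: 0.051
```

Contact on the display surface. Open and rise straight up.

Call:
arm_command(moves=[0.0003, 0, 0, 0, 0, 0, 0, 0, 0, 0, 0, 0, 0, -0.3, 0, 0, 0, 0, 0, 0, -0.6, 0, 0, 0, 0, 0, 0, -0.8, 0, 0, 0, 0, 0, 0, -1, 0, 0, 0, 0, 0, 0, -1, 0, 0, 0, 0, 0, 0, -1, -0.01, 0, 0, 0, 0, 0, -1, -0.02, 0, 0, 0, 0, 0, -1, -0.03, 0, 0, 0, 0, 0, -1, -0.03, 0, 0, 0, 0, 0, -1, -0.03, 0, 0, 0, 0, 0, -1, -0.03, 0, 0, 0, 0, 0, -1, -0.02, 0, 0, 0, 0, 0, -1, 0, 0, -0.03, 0, 0, 0, -1, 0, 0, -0.04, 0, 0, 0, -1, 0, -0.01, -0.04, 0, 0, 0, -1, 0, -0.01, -0.04, 0, 0, 0, -1, 0, 0, 0, 0, 0, 0, -1, 0, 0, 0, 0, 0, 0, -1])

```text
clock: 32.78
eef_pos: [0.4927, 0.0073, 0.4051]
tool_rot: [-0.501, 0.498, 0.495, 0.506]
ft_force: [-0.4, 0.4, 0.5]
grip_width: 0.0853
```

```bash
python3 - <<'E'
from h import *
shot("w26")
for n in ("scene","side"):
    im=bot.camera(n)[:,:,::-1]; cv2.imwrite(f"pics/{n}2.png",im)
    im=im[200:340,150:420] if n=="scene" else im[80:360,80:360]
    s=2.9 if n=="scene" else 2.1
    cv2.imwrite(f"pics/{n}2c.png",cv2.resize(im,None,fx=s,fy=s,interpolation=cv2.INTER_CUBIC))
E
```

```text
[0.4927 0.0073 0.4051] [0.4928 0.0076 0.4051] 0.07582724097769428 32.7833 [[ 0.0005  0.3295 -0.9442  0.0314]
 [-0.0008  0.9442  0.3295  0.0843]
 [ 1.      0.0006  0.0007 -0.0003]
 [ 0.      0.      0.      1.    ]]
```

View pics/w26.png

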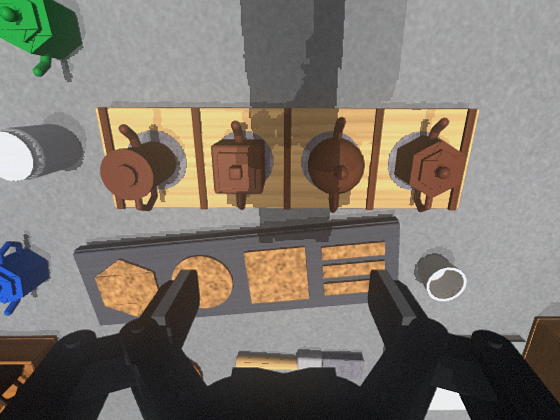

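View pics/scene2c.png

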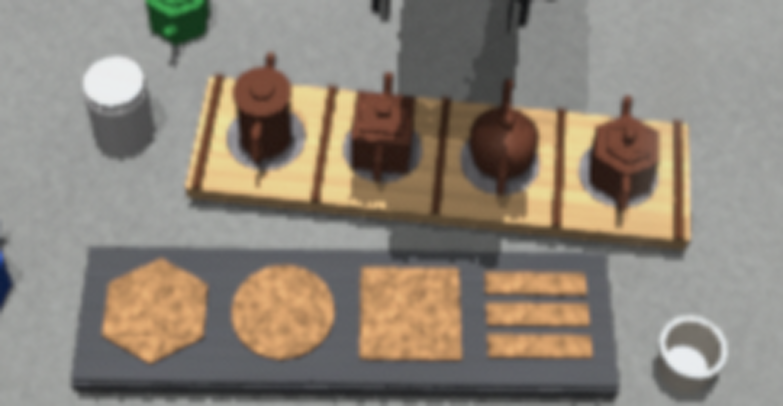

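View pics/side2c.png

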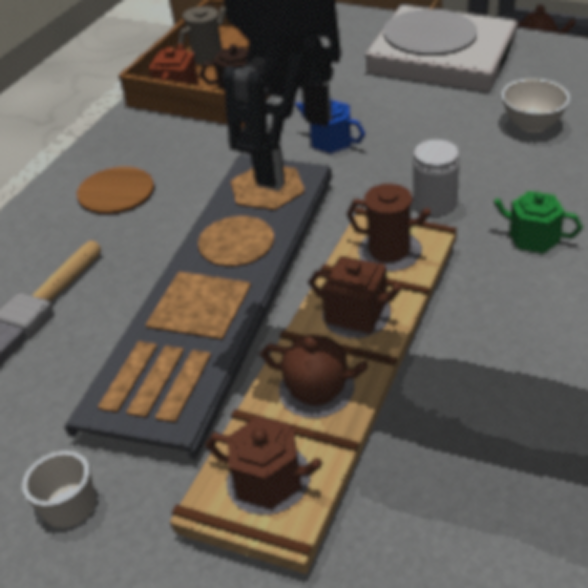

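```bash
python3 - <<'E'
from h import *
im=cv2.imread("pics/w26.png");cv2.imwrite("pics/w26a.png",cv2.resize(im[100:220,90:490],None,fx=2,fy=2,interpolation=cv2.INTER_CUBIC))
c=cam("wrist",np.load("pics/w26.npz"))
sp=np.array([[.4714,-.138],[.4726,-.038],[.4738,.062],[.475,.162]])
for n,uv,z,s in [("tall",(127,172),.105,0),("sq",(235.5,173),.095,1),("rnd",(336,172),.0905,2),("hex",(442,173),.089,3)]:
    p=onplane(c[0],c[1],uv,z)[:2]; print(n,p,p-sp[s])
K,W,_=cam("scene")
f=lambda p:np.array(p)/2.9+[150,200]-.33
for n,uv,z,s in [("tall",(263,90),.105,0),("sq",(383,107),.095,1),("rnd",(506,121),.0905,2),("hex",(628,136),.089,3)]:
    p=onplane(K,W,f(uv),z)[:2]; print("scene",n,p)
for uv in [(242,247),(282,251),(322,256),(363,260)]: print("scene spot",onplane(K,W,uv,.03)[:2])
E
```

```text
tall [ 0.4687 -0.1348] [-0.0027  0.0032]
sq [ 0.4727 -0.0378] [0.0001 0.0002]
rnd [0.4736 0.0579] [-0.0002 -0.0041]
hex [0.4758 0.1606] [ 0.0008 -0.0014]
scene tall [ 0.4773 -0.1346]
scene sq [ 0.4765 -0.0366]
scene rnd [0.4764 0.064 ]
scene hex [0.4793 0.1632]
scene spot [ 0.4738 -0.1343]
scene spot [ 0.4748 -0.0347]
scene spot [0.4788 0.0642]
scene spot [0.4795 0.1644]
```

View pics/w26a.png

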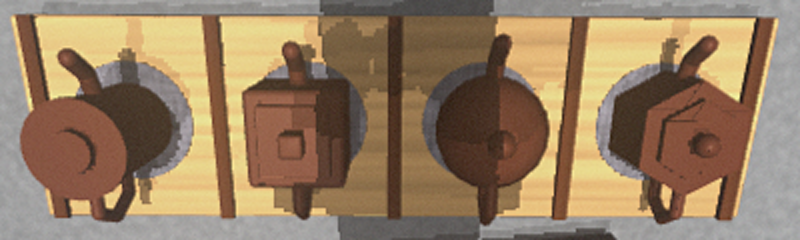

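All four pots stand upright, centred within about 3 mm in the reverse order, and the gripper is clear above them. Handing in.

```bash
python3 - <<'E'
from h import *
o=bot.get_obs();print(o["clock"],o["ft_force"],o["grip_width"]);print(bot.job_done())
E
```

```text
32.9333 [-0.3219  0.2483 -0.5104] 0.08514340855148887
the job is handed in; nothing more can be done
None
```

I moved all four brown pots to the display rack in reverse order and handed the job in at about 33 s. From the robot's left the display rack now holds hex, round, square and tall; the stock rack held tall, square, round and hex.

**Set-down:** I stopped each pot when the force showed contact, at 12–18 N. The tall pot sprang up about 1 mm before I let go, so it settled from roughly 1 mm. I released the others while they were pressed onto the rack.

**Final checks:**
- The wrist, scene and side pictures show all four upright, each on its grey spot, with the gripper open and about 0.1 m or more above them.
- By the wrist camera, the centres are within about 3–4 mm of the spots. The tall pot is the largest offset that held up. The round pot first read 4 mm off, but from a misread knob pixel; the enlarged crop puts it at about 1 mm (estimated).
- The scene camera's reading, less exact, agrees within about 4 mm.

**Disagreements:**
- The wrist camera's x readings differed by 3–5 mm between its two facings, so I averaged them for the pots I had seen both ways.
- Heights measured from two views came out 3–5 mm low on the stock rack.
- Where each pot made contact on the display rack matched the stated 30 mm surface to within 1 mm.

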